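Weigh in the returned glass and scan its label

ROBOT

A 6-joint arm with a two-finger parallel gripper is mounted at the origin on the work surface. World frame = base frame: x ahead of the robot, y to its left, z up, the work surface at z = 0. Lengths are in m, angles in rad, forces in N, time in s.
With the tool pointing down it reaches from about 0.4 to 0.825 m from the base axis. Payload 7 kg.
Tool frame: the origin (TCP) lies on the mounting face of the last link; the fingertips stand arm.tcp_to_tips ahead of it and the grasp point (between the pads) lies 159 mm ahead of it (arm.tcp_to_tips is the distance from the TCP to the fingertips, in m); z points along the fingers, y is the direction in which the jaws open and shut (so a half turn about z gives the same grasp; the last joint's range is limited). The gripper opens to 88 mm and grips with 3 to 60 N. Pads are 19 mm wide; open, the fingers measure 130 mm over their backs; the gripper's body (78 mm by 193 mm) begins 47 mm behind the grasp point.
Start: joints at [1.557, 0.359, 0.012, 0, -1.224, -0.288], TCP at [0.201, 0.644, 0.405] pointing down, gripper open.
Joint ranges: [-3.07, 3.07], [-1.43, 2.12], [-1.02, 1.25], [-3.03, 1.67], [-3.05, -0], [-3.03, 3.03]. Speed limits (rad/s): [2.39, 2.39, 3.01, 3.14, 3.14, 3.14].

INTERFACE

Orientations are given as [roll, pitch, yaw] about the fixed x, y, z axes, in that order (R = Rz(yaw) Ry(pitch) Rx(roll)).
In Python, from station import arm, cams, job_done, finder gives the robot as it stands.
- The arm moves only by the tool play_rows, never from a script. Its argument "targets" is a list that holds one entry, the list of rows, each a list of 4 numbers: the shift along the tool's x, y, z in m, then the turn about the tool's z in degrees. A call has 1 to 5 rows; each row is the pose to reach, as a shift and turn from the pose commanded when the call began, along the tool's axes at that moment; what a row does not reach only later rows make up. A row lasts 1/8 s, in which the tool goes at most 62.5 mm and 10.7 degrees, less where a joint would pass 70% of its speed; a pose out of reach is approached as far as the arm can. A call with a gripper value outside its range is refused whole. "grip" is the closure in counts, from 0 (fully open) to 255 (shut), set as the call begins (left out, the last holds). The fingers move at their own pace and stop on an object; "newtons" is the grip in N (left out, the last holds). Time passes only in rows, so rows that repeat a pose let the fingers close. It gives the time, the measured TCP pose, the force and the opening at its end, in the units of the state.
- arm.get_state(): the state, without advancing time (a new reading comes with each control period).
- cams.grab_frame(name): name is "scene" or "top" or "wrist"; returns (picture, depth): 384x512x3 uint8, red, green, blue; 384x512 float32, m along the optical axis (not along the pixel's ray), 0 where there is no reading.
- cams.camera_params(name): a dict with "intrinsics" (3x3 intrinsics, pixels), "position" and "attitude" of the camera in the world. Camera axes: x right, y down, z forward; pixel columns grow to the right and rows downward; lengths in m; the calibration is good to about 2 mm. A picture is of the moment at which its call begins: read the wrist's pose just before it. camera_params takes no time and is no camera call; for the wrist camera it gives the pose at the moment of the call.
- job_done(): hands the job in, once; it reports no verdict.
Trained networks look in the newest picture that a camera, given by its name, has taken for a name from the list of things; names that differ only in an ending like _2 or _b are one class to them, and where a whole thing is asked for, a point or a joint stands for the part that bears it (a point fixed in the world has none). Each returns a list of dicts, best first, with "score" (0 to 1); they miss things now and then, are a little off and sometimes report something else, mostly with a low value. They report only what shows in the picture. A call takes as long as a camera call. They do not tell look-alikes from the thing itself.
- finder.find_in(camera, query): "xyz" ([x, y, z] in m, in world coordinates, good to about 4 mm: the middle of the surface that is visible of it).
- finder.masks_of(camera, query): "mask" (384x512 bool, what is visible of it).
The state is a dict: "t": time; "q": joint angles; "qd": joint speeds; "joint_efforts": joint torques, N m; "eef_pos": TCP position; "ee_rot": TCP orientation; "force": force on the tool from outside, world axes, zero at the start; "moment": the same for the moment, N m; "width": finger opening in m.
Only numpy, scipy, OpenCV 4.12 (cv2) and the standard library are available. Lean on these libraries where they do the work, as an engineer would, in place of code of your own. Each camera call takes 0.05 s, during which the arm holds its last target. There are 200 camera calls.

TASK

Weigh in the returned glass: stand every glass jar and pot that is there upright on the balance's blue load pan, and put brass weights on the other, bare-metal pan until the beam floats level, with its pointer inside the green band. Then, with the beam still level, take the yellow and black hand scanner and hold it steady for two seconds with its window squarely facing the barcode label, about 6 cm from it and over its middle, and stand the scanner upright back in the middle of its red pad. Leave the glass and weights on the balance, and do not disturb the milk bottle or the steel cap catcher.

Things in the scene. Friction and masses are not known exactly. Their poses are not given: they have to be found in the camera images.
- amber_jar_c (a point): empty amber glass jar, cylinder 58 mm across and 88 mm high, some 130 to 165 g; the point is at its centre, 44 mm above its foot; z up its axis. May be absent
- green_jar_c (a point): empty green glass jar, 56 mm across and 80 mm high, some 85 to 110 g; the point is at its centre, 40 mm above its foot; z up its axis. May be absent
- pot_a_c (a point): clear glass yogurt pot, 56 mm across and 70 mm high, some 68 to 88 g; the point is at its centre, 35 mm above its foot; z up its axis. May be absent
- pot_b_c (a point): second clear glass yogurt pot, the same as the first (56 mm across, 70 mm high, some 68 to 88 g); the point is at its centre, 35 mm above its foot. May be absent
- balance: the equal-arm balance, fixed to the table: grey base 150 by 220 mm, origin under its middle on the table; its beam runs along its y axis, 60 mm up, the load pan at +y and the weight pan at -y. A thin pointer stands up from the beam in the middle, in front of a white plate 76 mm wide (top at 213 mm) with a green band that is as wide as 'level' allows (0.05 rad either way)
- beam (a joint): angle of the balance's red beam (rad): 0 level, positive when the load pan is down, stops at -0.16 and 0.16. A spring makes the angle proportional to the difference in load: about 0.016 rad for each 10 g, at the stops about 100 g or more. Where the things stand on a pan does not matter. It settles in about 1 s
- load_pan_floor (a point): blue load pan, a tray 210 (along the balance's x) by 130 mm with a 3 mm wall whose rim is 9 mm above its floor; the point is the middle of its floor, about 99 mm above the table when level; it rises and sinks by up to 20 mm with the beam and stays horizontal; x, y, z as the balance's. Three items stand in a row along x at 66 mm spacing
- weight_pan_floor (a point): bare aluminium weight pan, the same tray (210 by 130 mm, rim 9 mm above its floor) on the other arm of the beam; the point is the middle of its floor, z up
- w200_c (a point): brass weight of 200 g, cylinder 28 mm across and 40 mm high; the point is at its centre; z up its axis. The weights stand in a row on a black rubber mat 3 mm thick, 70 mm apart. 200, 100 and 50 g bring any load that can occur near enough to level; not all may be needed, and spare ones may stay anywhere off the balance
- w100_c (a point): brass weight of 100 g, cylinder 22 mm across and 33 mm high; the point is at its centre
- w50_c (a point): brass weight of 50 g, cylinder 17 mm across and 28 mm high; the point is at its centre
- scanner_c (a point): hand scanner of 200 g standing on its window: black head 62 (x) by 50 (y) by 35 mm high at the bottom, above it a yellow handle 34 (x) by 30 (y) mm up to 130 mm; the point is in the handle, 85 mm above the window; z points up the handle, away from the window. The scanner looks along its -z
- scanner: the same scanner; this point is the middle of its window, in its underside, 85 mm below the point in the handle
- scanner_pad: the scanner's red pad, 120 by 110 mm, 4 mm thick, fixed; origin in the middle of its underside
- label: white barcode label, 70 (x) by 90 mm (y), fixed on a stand 55 mm above the table, its face sloping by 25 degrees towards the robot; origin in the middle of its face, z straight out of the face
- milk_bottle: white plastic milk bottle with a blue cap, 80 mm across and 203 mm high; origin under its foot; must not be disturbed
- cap_catcher: round steel crown-cap catcher (bowl), 90 mm across and 50 mm high; origin under its foot; must not be disturbed
Mind the look-alikes: they are no part of the job. Leave any orange, purple or turquoise look-alike of the part that bears w100_c alone.

How it is judged:
On the way, in this order (a step that is already met when the one before it is completed fails the run):
1. all the glass stands upright on the load pan and the beam floats level, at rest and not touched, with one or more weights on the weight pan (x of amber_jar_c in the frame of load_pan_floor between -0.105 and 0.105 m and y of amber_jar_c in the frame of load_pan_floor between -0.065 and 0.065 m and z of amber_jar_c in the frame of load_pan_floor between 0.036 and 0.052 m and angle between each of amber_jar_c, green_jar_c, pot_a_c, pot_b_c's own z axis and vertical below 0.12 rad and x of green_jar_c in the frame of load_pan_floor between -0.105 and 0.105 m and y of green_jar_c in the frame of load_pan_floor between -0.065 and 0.065 m and z of green_jar_c in the frame of load_pan_floor between 0.032 and 0.048 m and x of pot_a_c in the frame of load_pan_floor between -0.105 and 0.105 m and y of pot_a_c in the frame of load_pan_floor between -0.065 and 0.065 m and z of pot_a_c in the frame of load_pan_floor between 0.027 and 0.043 m and x of pot_b_c in the frame of load_pan_floor between -0.105 and 0.105 m and y of pot_b_c in the frame of load_pan_floor between -0.065 and 0.065 m and z of pot_b_c in the frame of load_pan_floor between 0.027 and 0.043 m and value of joint beam between -0.05 and 0.05 rad and velocity of joint beam between -0.05 and 0.05 rad/s and contact force between the fingers and balance below 0.2 N and ((x of w200_c in the frame of weight_pan_floor between -0.105 and 0.105 m and y of w200_c in the frame of weight_pan_floor between -0.065 and 0.065 m and z of w200_c in the frame of weight_pan_floor between 0 and 0.04 m) or (x of w100_c in the frame of weight_pan_floor between -0.105 and 0.105 m and y of w100_c in the frame of weight_pan_floor between -0.065 and 0.065 m and z of w100_c in the frame of weight_pan_floor between 0 and 0.04 m) or (x of w50_c in the frame of weight_pan_floor between -0.105 and 0.105 m and y of w50_c in the frame of weight_pan_floor between -0.065 and 0.065 m and z of w50_c in the frame of weight_pan_floor between 0 and 0.04 m))), for 0.8 s.
2. the scanner is held steady, moving slower than 3 cm/s, its window 35 to 90 mm from the label, within 25 mm of its middle and squarely facing it, with the beam level (z of scanner in the frame of label between 0.035 and 0.09 m and x of scanner in the frame of label between -0.025 and 0.025 m and y of scanner in the frame of label between -0.025 and 0.025 m and value of joint beam between -0.05 and 0.05 rad and angle between the z axis of scanner_c and the z axis of label, either way round below 0.2 rad and angle between scanner_c's own z axis and vertical below 1 rad and linear speed of scanner below 0.03 m/s), for 1 s.
At the end, for the whole second after the job is handed in: All the glass stands upright (within 7 degrees) on the load pan, the beam is at rest within 0.05 rad of level (pointer in the green band), the scanner stands upright on its pad within 35 mm of the pad's middle, and the milk bottle and cap catcher are within 30 mm of where they were (all of step 1 and horizontal distance between scanner and scanner_pad below 0.035 m and z of scanner in the frame of scanner_pad between -0.002 and 0.008 m and angle between scanner_c's own z axis and vertical below 0.1 rad and distance of each of milk_bottle, cap_catcher from where it was at the start of the episode below 0.03 m); the robot touches nothing.
It fails at once if the milk bottle or the cap catcher is pushed aside by more than 30 mm or tipped over (distance of any of milk_bottle, cap_catcher from where it was at the start of the episode above 0.03 m or angle between any of milk_bottle, cap_catcher's own z axis and vertical above 0.4 rad).
Of amber_jar, green_jar, pot_a, pot_b only 2 to 3 are there at a start; the rules pass over those that are not, and their reading is None.
At some moment in a run one of scanner, w200, w100, w50 may be knocked a few centimetres aside while the robot is not near it.
It also fails if it takes over 210 s, if anything falls off the work surface, if the arm or the gripper's body presses on something with over 40 N, if the wrist force passes 120 N, or if a joint passes its speed limit or range.

## Working session

There is one attempt and no reset: what is moved stays moved. The work goes in short steps, Python scripts to look and compute and a tool call to move; the robot and the scene stay as the last step left them, time stands still between calls to the robot, and variables do not carry over. Pictures are saved under pics/ and viewed, about 12 in all and at most 16, crops included, and the job is handed in when it is done.

Besides the shell and the picture viewer there is one more tool, called as name([rows], argument=value, ...), one row to a line, values as JSON. play_rows: Moves the arm, as the interface text tells. Its arguments: {"type":"object","properties":{"targets":{"type":"array","items":{"type":"array","items":{"type":"array","items":{"type":"number"}}}},"grip":{"type":"number"},"newtons":{"type":"number"}},"required":["targets"]}

```bash
ls; mkdir -p pics; cat > h.py <<'E'
import numpy as np, cv2
from scipy.spatial.transform import Rotation as R
from station import arm, cams, job_done, finder
def st():
    s=arm.get_state(); print('t',round(s['t'],2),'pos',np.round(s['eef_pos'],4),'rot',np.round(s['ee_rot'],4),'F',np.round(s['force'],1),'w',round(s['width'],4)); return s
def cp(c):
    p=cams.camera_params(c); a=np.array(p['attitude'],float)
    Rm=a if a.shape==(3,3) else (R.from_euler('xyz',a).as_matrix() if a.size==3 else R.from_quat(a).as_matrix())
    return np.array(p['intrinsics']),np.array(p['position']),Rm
def cloud(c,d,par=None):
    K,p,Rm=par or cp(c); v,u=np.mgrid[:384,:512]
    P=np.stack([(u-K[0,2])/K[0,0]*d,(v-K[1,2])/K[1,1]*d,d],-1)
    return P@Rm.T+p
def save(n,im): cv2.imwrite('pics/'+n,cv2.cvtColor(im,cv2.COLOR_RGB2BGR))
E
python3 - <<'E'
from h import *
st()
for c in ['scene','top']:
    im,d=cams.grab_frame(c); save(c+'0.png',im); np.save(c+'.npy',d)
    p=cams.camera_params(c); print(c,p)
    for q in ['amber_jar_c','green_jar_c','pot_a_c','balance','beam','w200_c','w100_c','w50_c','scanner_c','scanner_pad','label','milk_bottle','cap_catcher']:
        print(q,[(np.round(r['xyz'],3).tolist(),round(r['score'],2)) for r in finder.find_in(c,q)][:5])
E
```

```text
pics
t 0.0 pos [0.2006 0.6443 0.4037] rot [ 3.1399e+00 -1.0000e-04 -3.0190e-01] F [-0.2 -0.1  0.3] w 0.0875
scene {'intrinsics': array([[480.61050813,   0.        , 254.69578604],
       [  0.        , 480.61050813, 188.4341095 ],
       [  0.        ,   0.        ,   1.        ]]), 'position': array([ 1.00212659, -0.89915652,  0.85383165]), 'attitude': array([-2.20401365,  0.01873586,  0.46759084])}
amber_jar_c [([0.496, 0.295, 0.058], 0.9)]
green_jar_c [([0.514, 0.386, 0.05], 0.57)]
pot_a_c []
balance [([0.624, -0.101, 0.096], 0.96), ([0.43, -0.055, 0.031], 0.18)]
beam [([0.624, -0.116, 0.101], 0.6), ([0.634, -0.163, 0.099], 0.52)]
w200_c [([0.429, -0.057, 0.033], 0.68)]
w100_c [([0.395, -0.278, 0.022], 0.69), ([0.429, -0.195, 0.031], 0.65), ([0.337, -0.271, 0.026], 0.65), ([0.461, -0.277, 0.026], 0.61), ([0.344, -0.174, 0.023], 0.49)]
w50_c []
scanner_c [([0.469, -0.391, 0.06], 0.75), ([0.482, -0.407, 0.009], 0.57)]
scanner_pad [([0.482, -0.405, 0.007], 0.84)]
label [([0.622, -0.35, 0.061], 0.67), ([0.396, 0.164, 0.032], 0.24)]
milk_bottle [([0.681, 0.387, 0.101], 0.73), ([0.635, 
[... 195 characters left out ...]
[  0.        ,   0.        ,   1.        ]]), 'position': array([0.33732732, 0.01344308, 1.38235735]), 'attitude': array([-3.00113448, -0.01013151, -1.57315224])}
amber_jar_c [([0.496, 0.316, 0.049], 0.93)]
green_jar_c []
pot_a_c [([0.582, 0.29, 0.033], 0.86), ([0.406, 0.16, 0.022], 0.45)]
balance [([0.616, -0.035, 0.102], 0.58)]
beam [([0.62, -0.016, 0.102], 0.91)]
w200_c [([0.617, -0.347, 0.055], 0.59), ([0.42, -0.048, 0.047], 0.47)]
w100_c [([0.331, -0.258, 0.033], 0.47)]
w50_c []
scanner_c [([0.45, -0.367, 0.055], 0.93)]
scanner_pad [([0.458, -0.373, 0.004], 0.82)]
label [([0.617, -0.347, 0.054], 0.86)]
milk_bottle [([0.66, 0.399, 0.143], 0.63)]
cap_catcher [([0.403, 0.16, 0.021], 0.81)]
```

```bash
python3 - <<'E'
import cv2
for c in ['scene','top']:
    im=cv2.imread(f'pics/{c}0.png'); cv2.imwrite(f'pics/{c}0b.png',cv2.resize(im,(800,600),interpolation=cv2.INTER_CUBIC))
E
```

```text
(no output)
```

View pics/scene0b.png

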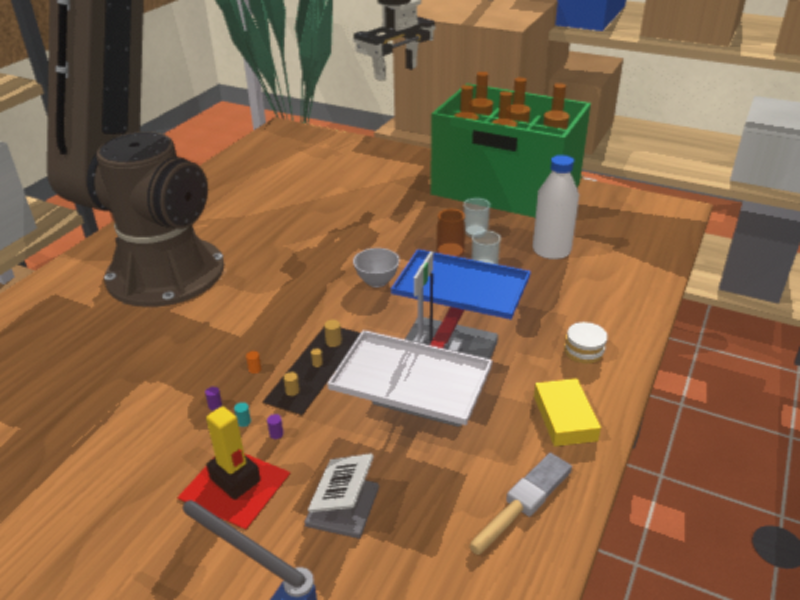

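View pics/top0b.png

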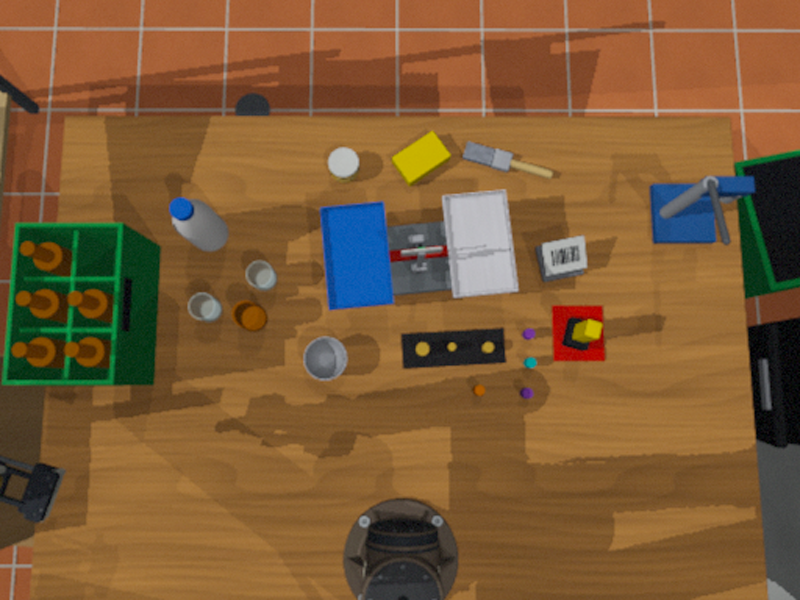

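The scene shows an amber jar (450,235) and two clear pots (477,215) and (486,248), with no green jar. The brass weights stand on the black mat at (333,335), (317,357) and (291,384). The orange, purple and turquoise ones off the mat are look-alikes. The top view matches: amber (250,316), pots (205,306) and (260,275), weights 200/50/100 at (422,349), (452,347) and (488,347).

```bash
cat >> h.py <<'E'
def ray(c,u,v,z,par=None):
    K,p,Rm=par or cp(c); d=Rm@np.array([(u-K[0,2])/K[0,0],(v-K[1,2])/K[1,1],1]); return p+d*(z-p[2])/d[2]
def rect(pts):
    r=cv2.minAreaRect(pts.astype(np.float32)[:,:2]*1000); return np.round(r[0],1),np.round(r[1],1),round(r[2],1)
E
python3 - <<'E'
from h import *
print('tips',arm.tcp_to_tips)
c='top'; im=cv2.cvtColor(cv2.imread('pics/top0.png'),cv2.COLOR_BGR2RGB); d=np.load('top.npy'); P=cloud(c,d); hsv=cv2.cvtColor(im,cv2.COLOR_RGB2HSV)
H,S,V=[hsv[...,i].astype(int) for i in range(3)]; x,y,z=P[...,0],P[...,1],P[...,2]
print('table z',np.median(z[300:320,200:300]))
def rep(n,m):
    m=cv2.morphologyEx(m.astype(np.uint8),cv2.MORPH_OPEN,np.ones((3,3)))>0
    print(n,m.sum(),rect(P[m]),'z',np.round(np.percentile(z[m],[5,50,95]),3))
rep('load',(H>100)&(H<125)&(S>150)&(x>.45)&(x<.75)&(y>-.05)&(y<.2)&(z>.085))
rep('wpan',(S<60)&(V>130)&(x>.45)&(x<.78)&(y<-.07)&(y>-.26)&(z>.085))
rep('label',(S<70)&(x>.53)&(x<.7)&(y<-.28)&(y>-.42)&(z>.03))
rep('redpad',((H<6)|(H>174))&(S>180)&(V>120)&(y<-.28)&(x>.35)&(x<.56)&(z<.02))
rep('mat',(V<60)&(x>.35)&(x<.47)&(y<.05)&(y>-.27)&(z<.02))
rep('scanner yel',(H>20)&(H<32)&(S>150)&(y<-.25)&(x<.56)&(x>.3))
m=(x>.35)&(x<.5)&(y<.05)&(y>-.3)&(z>.015)&(z<.06)
n,l,s,ce=cv2.connectedComponentsWithStats(m.astype(np.uint8))
for i in range(1,n):
    if s[i,4]>15: q=P[l==i]; t=q[:,2]>np.percentile(q[:,2],60)-.003; print('w',s[i],np.round(ce[i]),np.round(q[t].mean(0),3),q[:,2].max().round(3))
m=(x>.4)&(x<.65)&(y>.22)&(y<.45)&(z>.015)&(z<.12)
n,l,s,ce=cv2.connectedComponentsWithStats(m.astype(np.uint8))
for i in range(1,n):
    if s[i,4]>60: q=P[l==i]; print('j',s[i],np.round(ce[i]),np.round(q.mean(0),3),rect(q),q[:,2].max().round(3))
for q in ['amber_jar_c','pot_a_c']:
    cams.grab_frame('top')
    for r in finder.masks_of('top',q):
        mk=np.array(r['mask']); v,u=np.nonzero(mk); print(q,r['score'],u.min(),u.max(),v.min(),v.max(),cv2.minEnclosingCircle(np.c_[u,v].astype(np.float32)))
E
```

```text
tips 0.1781
table z 4.66597175612371e-05
load 2604 (array([607.9,  88.4]), array([209.6, 127.3]), 5.8) z [0.095 0.099 0.104]
wpan 2692 (array([ 633. , -159.5]), array([210.8, 131.6]), 5.7) z [0.094 0.099 0.107]
label 552 (array([ 617.6, -344. ]), array([63. , 90.4]), 11.1) z [0.04  0.055 0.068]
redpad 671 (array([ 457.8, -381.7]), array([107.5, 115.2]), 89.9) z [-0.001  0.004  0.009]
mat 1201 (array([ 426. , -114.6]), array([ 71.6, 217. ]), 2.9) z [-0.002  0.003  0.007]
scanner yel 222 (array([ 451.9, -391.9]), array([70.5, 35.3]), 80.1) z [0.044 0.125 0.137]
w [335 210   7   7  39] [338. 213.] [ 0.456 -0.271  0.034] 0.038
w [266 219   8   8  58] [270. 223.] [ 0.424 -0.045  0.044] 0.048
w [286 219   6   5  23] [288. 221.] [ 0.429 -0.107  0.033] 0.037
w [308 218   8   7  41] [311. 221.] [ 0.428 -0.182  0.036] 0.041
w [335 228   8   7  41] [339. 231.] [ 0.396 -0.271  0.033] 0.037
j [119 149  22  11 127] [131. 155.] [0.642 0.404 0.069] (array([642.2, 411. ]), array([11.2, 53. ]), 5.5) 0.12
j [157 166  20  20 193] [166. 176.] [0.577 0.292 0.049] (array([576.6, 290.6]), array([54.8, 54.7]), 33.4) 0.075
j [120 187  22  19 219] [130. 196.] [0.51  0.407 0.048] (array([509.3, 406.4]), array([53.9, 54.8]), 29.3) 0.077
j [148 192  22  20 253] [159. 201.] [0.49  0.311 0.064] (array([490.4, 312.3]), array([56.4, 54.6]), 88.7) 0.094
amber_jar_c 0.66 149 169 193 210 ((159.13043212890625, 201.56521606445312), 10.450273513793945)
pot_a_c 0.68 157 176 167 185 ((166.32608032226562, 176.4130401611328), 10.317609786987305)
pot_a_c 0.63 149 170 192 211 ((159.0, 202.0), 11.401854515075684)
```

```bash
cat >> h.py <<'E'
B0=np.array([.6205,-.0355]); BY=np.radians(5.75)
def bal(x,y): c,s=np.cos(BY),np.sin(BY); return B0+[c*x-s*y,s*x+c*y]
LOAD=.1246
def plan(*wps):
    "wps: (name,x,y,grasp_z,yawdeg) ; prints tool shift & turn for successive calls, None keeps"
    s=st(); p=np.array(s['eef_pos']); Rm=R.from_euler('xyz',s['ee_rot']); yaw=np.degrees(s['ee_rot'][2])
    for n,x,y,z,w in wps:
        q=np.array([p[0] if x is None else x,p[1] if y is None else y,p[2] if z is None else z+.159]); w=yaw if w is None else w
        t=-((w-yaw+180)%360-180)
        print(n,'shift',np.round(Rm.inv().apply(q-p),4).tolist(),'turn',round(t,1),'->',np.round(q,3),round(w,1))
        p,yaw=q,w; Rm=R.from_euler('xyz',[np.pi,0,np.radians(w)])
E
python3 - <<'E'
from h import *
d=np.load('top.npy'); P=cloud('top',d); x,y,z=[P[...,i] for i in range(3)]
# bottle: cloud circle at mid heights, cap
m=(x>.58)&(x<.78)&(y>.3)&(y<.52)&(z>.03)&(z<.25); q=P[m]; print('bottle',rect(q),'cap',q[q[:,2]>.19].mean(0).round(3), 'low',rect(q[q[:,2]<.1]))
im=cv2.cvtColor(cv2.imread('pics/top0.png'),cv2.COLOR_BGR2HSV)
m=(im[...,1]<70)&(x>.53)&(x<.7)&(y<-.28)&(y>-.42)&(z>.03); q=P[m]; c=q.mean(0); n=np.linalg.svd(q-c)[2][2]; n*=np.sign(n[2]); print('label',c.round(4),n.round(3),np.degrees(np.arccos(n[2])),np.degrees(np.arctan2(-n[1],-n[0])))
m=(x>.33)&(x<.47)&(y>.1)&(y<.22)&(z>.02)&(z<.07);print('bowl',rect(P[m]))
X,Y=.509,.406; T=bal(.066,LOAD+.02)
plan(('C above',X,Y,.20,-17.3),('turn',X,Y,.20,45),('down',X,Y,.055,45),('up',X,Y,.20,45),('pan',*T,.2,5.75),('down',*T,.083+.057,5.75))
E
```

```text
bottle (array([647.8, 410.3]), array([134.5, 219.7]), 0.2) cap [0.674 0.417 0.202] low (array([640.2, 410.1]), array([219.8, 118.2]), 89.9)
label [ 0.6178 -0.3435  0.0548] [-0.423 -0.09   0.902] 25.61873162924124 12.05041458220077
bowl (array([404.5, 154.9]), array([86.7, 87. ]), 0.0)
t 1.6 pos [0.2007 0.6445 0.4047] rot [-3.1416  0.     -0.3018] F [1.  0.5 0.4] w 0.0877
C above shift [0.3653, 0.136, 0.0457] turn 0.0 -> [0.509 0.406 0.359] -17.3
turn shift [0.0, 0.0, 0.0] turn -62.3 -> [0.509 0.406 0.359] 45
down shift [-0.0, -0.0, 0.145] turn 0 -> [0.509 0.406 0.214] 45
up shift [0.0, 0.0, -0.145] turn 0 -> [0.509 0.406 0.359] 45
pan shift [-0.0907, 0.3208, 0.0] turn 39.2 -> [0.672 0.115 0.359] 5.8
down shift [0.0, -0.0, 0.06] turn -0.0 -> [0.672 0.115 0.299] 5.8
```

```bash
python3 - <<'E'
from h import *
X,Y=.509,.406
plan(('via',.27,.42,.24,-17.3+50),('C above',X,Y,.17,45),('down',X,Y,.055,45))
E
```

```text
t 1.6 pos [0.2007 0.6445 0.4047] rot [-3.1416  0.     -0.3018] F [1.  0.5 0.4] w 0.0877
via shift [0.1329, 0.1937, 0.0057] turn -50.0 -> [0.27  0.42  0.399] 32.7
C above shift [0.1936, 0.1409, 0.07] turn -12.3 -> [0.509 0.406 0.329] 45
down shift [-0.0, -0.0, 0.115] turn 0 -> [0.509 0.406 0.214] 45
```

play_rows([
  [[0.033, 0.049, 0.003, -10], [0.067, 0.097, 0.005, -20], [0.1, 0.146, 0.006, -30], [0.133, 0.194, 0.006, -40], [0.133, 0.194, 0.006, -50]],
], grip=0, newtons=25)

```text
t: 2.22
eef_pos: [0.2706, 0.4162, 0.3995]
ee_rot: [-3.141, -0.001, 0.574]
force: [-0.0, 1.6, 0.5]
width: 0.0876
```

play_rows([
  [[0.045, 0.033, 0.01, -4], [0.09, 0.066, 0.03, -8], [0.135, 0.099, 0.05, -12], [0.175, 0.128, 0.065, -12.3], [0.194, 0.141, 0.07, -12.3]],
])

```text
t: 2.85
eef_pos: [0.5115, 0.4051, 0.3269]
ee_rot: [3.141, 0.002, 0.783]
force: [-0.5, 0.2, -0.9]
width: 0.0876
```

```bash
python3 - <<'E'
from h import *
st(); im,d=cams.grab_frame('wrist'); save('w1.png',im)
par=cp('wrist'); P=cloud('wrist',d,par); np.save('wP.npy',P)
z=P[...,2]; m=(abs(P[...,0]-.509)<.05)&(abs(P[...,1]-.406)<.05)&(z>.03)&(z<.1); print(m.sum(),rect(P[m]),z[m].max())
for q in finder.find_in('wrist','pot_a_c'): print(np.round(q['xyz'],3),q['score'])
E
```

```text
t 2.85 pos [0.5115 0.4051 0.3269] rot [3.1412e+00 2.3000e-03 7.8350e-01] F [-0.5  0.2 -0.9] w 0.0876
2252 (array([510.8, 406.1]), array([55.4, 55.3]), 49.2) 0.07063136984351695
[0.582 0.302 0.041] 0.95
```

View pics/w1.png

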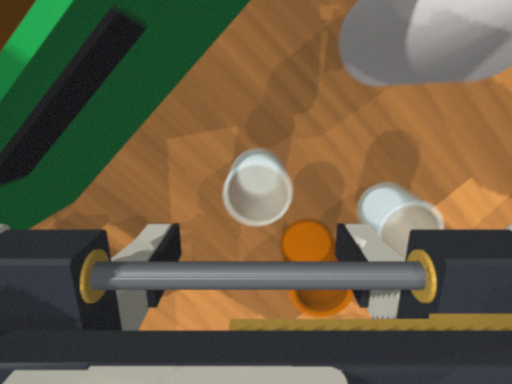

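The wrist view shows pot C upright at (258,195), amber at (305,260) and pot B at (400,215), with the bottle at upper right. The gripper is centred on pot C.

play_rows([
  [[0, 0, 0.03, 0], [0, 0, 0.065, 0], [0, 0, 0.095, 0], [0, 0, 0.112, 0], [0, 0, 0.112, 0]],
])

```text
t: 3.58
eef_pos: [0.5087, 0.406, 0.2163]
ee_rot: [3.141, 0.001, 0.786]
force: [-0.6, -0.3, -0.1]
width: 0.0877
```

play_rows([
  [[0, 0, 0, 0], [0, 0, 0, 0], [0, 0, 0, 0], [0, 0, 0, 0]],
], grip=255, newtons=20)

```text
t: 4.08
eef_pos: [0.5095, 0.4059, 0.2172]
ee_rot: [-3.142, -0.001, 0.786]
force: [-0.2, 0.0, 2.0]
width: 0.0557
```

play_rows([
  [[0, 0, -0.02, 0], [0, 0, -0.06, 0], [0, 0, -0.1, 0], [0, 0, -0.135, 0], [0, 0, -0.145, 0]],
])

```text
t: 4.7
eef_pos: [0.5097, 0.4061, 0.3644]
ee_rot: [-3.141, -0.004, 0.786]
force: [0.5, 0.6, -1.8]
width: 0.0562
```

```bash
python3 - <<'E'
from h import *
T=bal(.066,LOAD+.02)
plan(('pan',*T,.2,5.75),('down',*T,.083+.058,5.75),('up',*T,.18,5.75),('amb',.490,.312,.18,5.75),('amb',.490,.312,.068,5.75))
E
```

```text
t 4.7 pos [0.5097 0.4061 0.3644] rot [-3.1412 -0.0042  0.7856] F [ 0.5  0.6 -1.8] w 0.0562
pan shift [-0.0914, 0.3204, 0.0049] turn 39.3 -> [0.672 0.115 0.359] 5.8
down shift [0.0, -0.0, 0.059] turn -0.0 -> [0.672 0.115 0.3  ] 5.8
up shift [0.0, 0.0, -0.039] turn -0.0 -> [0.672 0.115 0.339] 5.8
amb shift [-0.161, -0.2142, -0.0] turn -0.0 -> [0.49  0.312 0.339] 5.8
amb shift [0.0, -0.0, 0.112] turn -0.0 -> [0.49  0.312 0.227] 5.8
```

play_rows([
  [[-0.01, 0.037, 0, 5], [-0.026, 0.093, 0, 13], [-0.043, 0.149, 0, 21], [-0.059, 0.205, 0.002, 29], [-0.075, 0.262, 0.005, 37]],
])

```text
t: 5.32
eef_pos: [0.6421, 0.1659, 0.3556]
ee_rot: [3.141, 0.001, 0.135]
force: [0.7, 0.5, -0.5]
width: 0.0556
```

play_rows([
  [[0, 0, 0, 1], [0, 0, 0, 2.3], [0, 0, 0, 2.3]],
])

```text
t: 5.7
eef_pos: [0.6412, 0.1685, 0.3563]
ee_rot: [3.142, 0.001, 0.101]
force: [-0.7, 0.4, -0.6]
width: 0.0558
```

```bash
python3 - <<'E'
from h import *
T=bal(.066,LOAD+.02)
plan(('pan',*T,.2,5.75),('down',*T,.083+.058,5.75))
E
```

```text
t 5.7 pos [0.6412 0.1685 0.3563] rot [3.1416e+00 5.0000e-04 1.0090e-01] F [-0.7  0.4 -0.6] w 0.0558
pan shift [0.0249, 0.0563, -0.0027] turn 0.0 -> [0.672 0.115 0.359] 5.8
down shift [0.0, -0.0, 0.059] turn -0.0 -> [0.672 0.115 0.3  ] 5.8
```

play_rows([
  [[0.01, 0.022, 0, 0], [0.025, 0.056, 0, 0], [0.025, 0.056, 0.025, 0], [0.025, 0.056, 0.045, 0], [0.025, 0.056, 0.056, 0]],
])

```text
t: 6.32
eef_pos: [0.6716, 0.1154, 0.2998]
ee_rot: [3.141, 0.001, 0.102]
force: [-0.7, -1.2, 1.2]
width: 0.0559
```

play_rows([
  [[0, 0, 0, 0], [0, 0, 0, 0], [0, 0, 0, 0]],
])

```text
t: 6.7
eef_pos: [0.6723, 0.1147, 0.3017]
ee_rot: [-3.141, -0.002, 0.1]
force: [0.1, 1.8, -0.0]
width: 0.0555
```

play_rows([
  [[0, 0, 0, 0], [0, 0, 0, 0], [0, 0, 0, 0], [0, 0, 0, 0], [0, 0, 0, 0]],
], grip=0)

```text
t: 7.32
eef_pos: [0.6721, 0.1144, 0.3006]
ee_rot: [3.142, 0.0, 0.1]
force: [-0.3, 0.6, 1.1]
width: 0.0878
```

play_rows([
  [[0, 0, -0.01, 0], [0, 0, -0.03, 0], [0, 0, -0.06, 0], [0, 0, -0.075, 0], [0, 0, -0.075, 0]],
])

```text
t: 7.95
eef_pos: [0.6722, 0.1144, 0.3771]
ee_rot: [-3.141, -0.003, 0.1]
force: [-0.1, 0.1, 0.2]
width: 0.0877
```

```bash
cat >> h.py <<'E'
def blobs(c='top'):
    "heights of things on load pan, weight pan"
    im,d=cams.grab_frame(c); P=cloud(c,d); q=P-[*B0,0]; cs,s=np.cos(BY),np.sin(BY)
    x=q[...,0]*cs+q[...,1]*s; y=-q[...,0]*s+q[...,1]*cs; z=P[...,2]
    for n,sg in(('load',1),('weight',-1)):
        m=(abs(x)<.1)&(abs(y-sg*LOAD)<.06); print(n,'floor pct',np.round(np.percentile(z[m],[5,30,50,95]),3))
        k,l,stt,ce=cv2.connectedComponentsWithStats((m&(z>np.percentile(z[m],20)+.02)&(z<.25)).astype(np.uint8))
        for i in range(1,k):
            if stt[i,4]>12: w=l==i; print('  blob',stt[i,4],'xy in pan',np.round([x[w].mean(),y[w].mean()-sg*LOAD],3),'ztop',np.percentile(z[w],90).round(3))
    return im,P
E
python3 - <<'E'
from h import *
plan(('amb',.490,.312,.18,5.75),('amb',.490,.312,.068,5.75))
im,P=blobs(); save('t2.png',im)
E
```

```text
t 7.95 pos [0.6722 0.1144 0.3771] rot [-3.1407e+00 -2.5000e-03  9.9600e-02] F [-0.1  0.1  0.2] w 0.0877
amb shift [-0.1618, -0.2147, 0.0379] turn -0.0 -> [0.49  0.312 0.339] 5.8
amb shift [0.0, -0.0, 0.112] turn -0.0 -> [0.49  0.312 0.227] 5.8
load floor pct [0.082 0.088 0.443 0.642]
  blob 22 xy in pan [0.087 0.023] ztop 0.157
  blob 102 xy in pan [0.05 0.02] ztop 0.155
weight floor pct [0.017 0.111 0.112 0.116]
```

play_rows([
  [[-0.03, -0.04, 0, 0], [-0.065, -0.086, 0, 0], [-0.1, -0.133, 0.01, 0], [-0.135, -0.179, 0.025, 0], [-0.162, -0.215, 0.038, 0]],
])

```text
t: 8.62
eef_pos: [0.4875, 0.3132, 0.3359]
ee_rot: [3.141, 0.002, 0.1]
force: [0.6, -0.1, 0.4]
width: 0.0874
```

play_rows([
  [[0, 0, 0.03, 0], [0, 0, 0.065, 0], [0, 0, 0.095, 0], [0, 0, 0.112, 0], [0, 0, 0.112, 0]],
])

```text
t: 9.25
eef_pos: [0.4892, 0.3117, 0.2241]
ee_rot: [3.139, 0.002, 0.099]
force: [-0.4, 0.1, 0.1]
width: 0.088
```

play_rows([
  [[0, 0, 0, 0], [0, 0, 0, 0], [0, 0, 0, 0], [0, 0, 0, 0]],
], grip=255)

```text
t: 9.75
eef_pos: [0.4896, 0.3123, 0.2263]
ee_rot: [-3.141, -0.001, 0.1]
force: [-1.1, 0.6, 4.0]
width: 0.0577
```

play_rows([
  [[0, 0, -0.02, 0], [0, 0, -0.06, 0], [0, 0, -0.1, 0], [0, 0, -0.135, 0], [0, 0, -0.145, 0]],
])

```text
t: 10.38
eef_pos: [0.4897, 0.3124, 0.3731]
ee_rot: [-3.139, -0.003, 0.1]
force: [0.4, 0.6, -1.6]
width: 0.0576
```

```bash
python3 - <<'E'
from h import *
T=bal(0,LOAD+.02)
plan(('pan',*T,.2,5.75),('down',*T,.081+.068,5.75))
E
```

```text
t 10.38 pos [0.4897 0.3124 0.3731] rot [-3.1389e+00 -2.9000e-03  9.9700e-02] F [ 0.4  0.6 -1.6] w 0.0576
pan shift [0.0954, 0.2146, 0.0138] turn -0.0 -> [0.606 0.108 0.359] 5.8
down shift [0.0, -0.0, 0.051] turn -0.0 -> [0.606 0.108 0.308] 5.8
```

play_rows([
  [[0.015, 0.034, 0, 0], [0.035, 0.079, 0, 0], [0.057, 0.128, 0, 0], [0.079, 0.178, 0, 0], [0.094, 0.214, 0.005, 0]],
])

```text
t: 11.0
eef_pos: [0.6049, 0.1066, 0.3645]
ee_rot: [3.141, 0.001, 0.099]
force: [-0.9, 0.7, -1.3]
width: 0.0578
```

play_rows([
  [[0, 0, 0, 0], [0, 0, 0.02, 0], [0, 0, 0.04, 0], [0, 0, 0.055, 0], [0, 0, 0.061, 0]],
])

```text
t: 11.62
eef_pos: [0.6041, 0.1089, 0.3049]
ee_rot: [3.14, 0.001, 0.101]
force: [-10.7, 0.7, 25.0]
width: 0.0577
```

play_rows([
  [[0, 0, 0, 0], [0, 0, 0, 0], [0, 0, 0, 0]],
])

```text
t: 12.0
eef_pos: [0.6043, 0.1089, 0.3052]
ee_rot: [-3.141, -0.001, 0.1]
force: [-2.5, 2.0, 4.3]
width: 0.0578
```

play_rows([
  [[0, 0, 0, 0], [0, 0, 0, 0], [0, 0, 0, 0], [0, 0, 0, 0], [0, 0, 0, 0]],
], grip=0)

```text
t: 12.62
eef_pos: [0.6044, 0.1086, 0.3046]
ee_rot: [3.142, 0.0, 0.1]
force: [-0.3, -0.1, -0.4]
width: 0.0874
```

play_rows([
  [[0, 0, -0.01, 0], [0, 0, -0.03, 0], [0, 0, -0.06, 0], [0, 0, -0.075, 0], [0, 0, -0.075, 0]],
])

```text
t: 13.25
eef_pos: [0.6045, 0.1087, 0.381]
ee_rot: [-3.141, -0.002, 0.1]
force: [-0.7, 0.1, -0.3]
width: 0.0874
```

```bash
python3 - <<'E'
from h import *
plan(('B',.577,.291,.18,40),('dn',.577,.291,.055,40))
E
```

```text
t 13.25 pos [0.6045 0.1087 0.381 ] rot [-3.1406e+00 -2.4000e-03  9.9600e-02] F [-0.7  0.1 -0.3] w 0.0874
B shift [-0.0093, -0.1841, 0.0421] turn -34.3 -> [0.577 0.291 0.339] 40
dn shift [-0.0, -0.0, 0.125] turn 0 -> [0.577 0.291 0.214] 40
```

play_rows([
  [[-0.001, -0.03, 0, -7], [-0.003, -0.07, 0, -15], [-0.005, -0.115, 0.01, -24], [-0.007, -0.155, 0.03, -32], [-0.009, -0.184, 0.042, -34.3]],
])

```text
t: 13.88
eef_pos: [0.5762, 0.2922, 0.3351]
ee_rot: [-3.141, 0.003, 0.702]
force: [-0.3, -0.4, 0.6]
width: 0.0877
```

```bash
python3 - <<'E'
from h import *
s=st(); im,d=cams.grab_frame('wrist'); P=cloud('wrist',d); z=P[...,2]
m=(abs(P[...,0]-.577)<.05)&(abs(P[...,1]-.291)<.05)&(z>.03)&(z<.1); print(m.sum(),rect(P[m]),z[m].max())
im,P=blobs(); save('t3.png',cv2.resize(im[130:270,120:400],(800,400)))
E
```

```text
t 13.88 pos [0.5762 0.2922 0.3351] rot [-3.1412e+00  3.0000e-03  7.0160e-01] F [-0.3 -0.4  0.6] w 0.0877
2048 (array([575.4, 292.4]), array([55.5, 55.3]), 37.0) 0.06947436071022373
load floor pct [0.074 0.078 0.08  0.153]
  blob 431 xy in pan [0.028 0.021] ztop 0.167
weight floor pct [0.004 0.117 0.118 0.123]
```

View pics/t3.png

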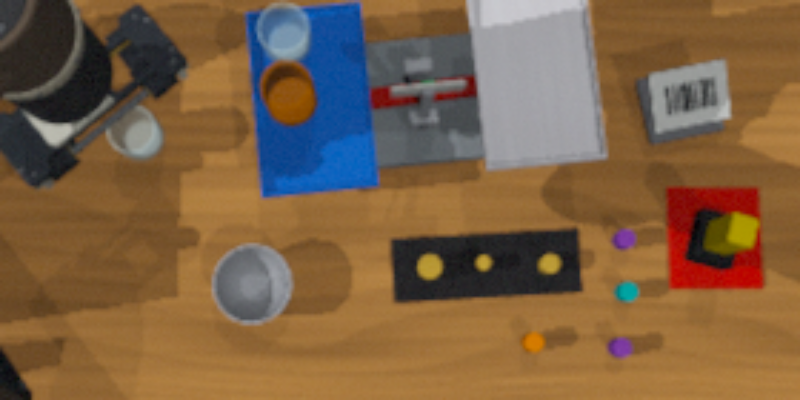

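The load pan now holds the pot (285,30) and the amber jar (290,92). The weights on the mat, the catcher and the scanner are unmoved.

play_rows([
  [[0, 0, 0.03, 0], [0, 0, 0.065, 0], [0, 0, 0.1, 0], [0, 0, 0.118, 0], [0, 0, 0.118, 0]],
])

```text
t: 14.6
eef_pos: [0.5769, 0.2902, 0.2182]
ee_rot: [3.141, 0.003, 0.698]
force: [1.0, -0.3, -0.2]
width: 0.0876
```

play_rows([
  [[0, 0, 0, 0], [0, 0, 0, 0], [0, 0, 0, 0], [0, 0, 0, 0]],
], grip=255)

```text
t: 15.1
eef_pos: [0.5772, 0.2909, 0.2203]
ee_rot: [3.142, -0.001, 0.698]
force: [-0.9, 0.3, 2.8]
width: 0.0558
```

play_rows([
  [[0, 0, -0.02, 0], [0, 0, -0.06, 0], [0, 0, -0.11, 0], [0, 0, -0.16, 0], [0, 0, -0.18, 0]],
])

```text
t: 15.72
eef_pos: [0.5773, 0.2909, 0.4036]
ee_rot: [3.141, -0.005, 0.699]
force: [0.8, -0.0, -1.3]
width: 0.0557
```

```bash
python3 - <<'E'
from h import *
T=bal(-.070,LOAD+.02)
plan(('pan',*T,.235,5.75),('down',*T,.081+.058,5.75))
E
```

```text
t 15.72 pos [0.5773 0.2909 0.4036] rot [ 3.1413 -0.0051  0.6986] F [ 0.8 -0.  -1.3] w 0.0557
pan shift [-0.1533, 0.1188, 0.0089] turn 34.3 -> [0.536 0.101 0.394] 5.8
down shift [0.0, -0.0, 0.096] turn -0.0 -> [0.536 0.101 0.298] 5.8
```

play_rows([
  [[-0.025, 0.02, 0, 6], [-0.06, 0.047, 0, 14], [-0.1, 0.077, 0, 22], [-0.135, 0.105, 0, 30], [-0.153, 0.119, 0.009, 34.3]],
])

```text
t: 16.35
eef_pos: [0.5357, 0.0993, 0.3915]
ee_rot: [-3.141, -0.002, 0.095]
force: [0.7, 0.8, -1.0]
width: 0.0555
```

play_rows([
  [[0, 0, 0, 0], [0, 0, 0.035, 0], [0, 0, 0.065, 0], [0, 0, 0.084, 0], [0, 0, 0.09, 0]],
])

```text
t: 16.98
eef_pos: [0.5364, 0.1019, 0.2996]
ee_rot: [3.141, 0.002, 0.101]
force: [-0.3, -0.2, -0.6]
width: 0.0554
```

play_rows([
  [[0, 0, 0.003, 0], [0, 0, 0.004, 0], [0, 0, 0.004, 0]],
])

```text
t: 17.35
eef_pos: [0.5365, 0.1017, 0.2992]
ee_rot: [-3.142, -0.001, 0.101]
force: [-8.5, -0.4, 14.0]
width: 0.0557
```

play_rows([
  [[0, 0, 0, 0], [0, 0, 0, 0], [0, 0, 0, 0], [0, 0, 0, 0], [0, 0, 0, 0]],
], grip=0)

```text
t: 17.98
eef_pos: [0.5364, 0.1013, 0.2965]
ee_rot: [3.141, 0.0, 0.1]
force: [0.7, -0.3, -1.3]
width: 0.0873
```

play_rows([
  [[0, 0, -0.01, 0], [0, 0, -0.03, 0], [0, 0, -0.06, 0], [0, 0, -0.075, 0], [0, 0, -0.075, 0]],
])

```text
t: 18.6
eef_pos: [0.5365, 0.1014, 0.3728]
ee_rot: [-3.141, -0.002, 0.1]
force: [0.1, 0.0, -0.6]
width: 0.0879
```

```bash
python3 - <<'E'
from h import *
plan(('w200 above',.424,-.046,.15,5.75))
E
```

```text
t 18.6 pos [0.5365 0.1014 0.3728] rot [-3.1405e+00 -2.2000e-03  9.9700e-02] F [ 0.1  0.  -0.6] w 0.0879
w200 above shift [-0.1268, 0.1355, 0.0634] turn -0.0 -> [ 0.424 -0.046  0.309] 5.8
```

play_rows([
  [[-0.02, 0.02, 0, 0], [-0.05, 0.055, 0, 0], [-0.085, 0.09, 0.01, 0], [-0.115, 0.122, 0.04, 0], [-0.127, 0.135, 0.063, 0]],
], grip=110)

```text
t: 19.23
eef_pos: [0.421, -0.0473, 0.3069]
ee_rot: [-3.141, 0.002, 0.098]
force: [0.3, 1.5, -0.5]
width: 0.0503
```

```bash
cat >> h.py <<'E'
def tops(P,x0,x1,y0,y1,z0,z1,mn=20):
    x,y,z=[P[...,i] for i in range(3)]; m=(x>x0)&(x<x1)&(y>y0)&(y<y1)&(z>z0)&(z<z1)
    k,l,s,ce=cv2.connectedComponentsWithStats(m.astype(np.uint8))
    for i in range(1,k):
        if s[i,4]>mn:
            q=P[l==i]; t=q[q[:,2]>np.percentile(q[:,2],90)-.005]; print('top',s[i,4],ce[i].round(),rect(t),np.percentile(t[:,2],50).round(4))
E
python3 - <<'E'
from h import *
st(); im,d=cams.grab_frame('wrist'); P=cloud('wrist',d)
tops(P,.34,.5,-.3,.05,.015,.06)
imt,Pt=blobs(); tops(Pt,.34,.5,-.3,.05,.015,.06)
a=cv2.resize(im,(400,300)); b=cv2.resize(imt[200:250,250:350],(400,200),interpolation=cv2.INTER_CUBIC)
save('w4.png',np.vstack([a,b]))
E
```

```text
t 19.23 pos [ 0.421  -0.0473  0.3069] rot [-3.1414e+00  1.9000e-03  9.8100e-02] F [ 0.3  1.5 -0.5] w 0.0503
top 237 [506. 172.] (array([ 450.3, -263.7]), array([17.9,  5.1]), 13.8) 0.0249
top 1006 [257. 185.] (array([421. , -46.8]), array([27. , 27.2]), 34.5) 0.0394
top 352 [327. 184.] (array([ 425.4, -108.9]), array([16.5, 15.9]), 51.2) 0.0273
top 703 [412. 194.] (array([ 424.1, -184.1]), array([21.9, 21.1]), 52.4) 0.0323
top 515 [493. 234.] (array([ 392.1, -268.5]), array([14. , 21.5]), 86.5) 0.0292
load floor pct [0.074 0.079 0.081 0.153]
  blob 429 xy in pan [0.028 0.021] ztop 0.167
  blob 144 xy in pan [-0.069  0.022] ztop 0.15
weight floor pct [0.112 0.117 0.118 0.123]
top 40 [338. 213.] (array([ 456.2, -269.5]), array([19.2, 17.3]), 86.0) 0.0336
top 38 [312. 221.] (array([ 427.6, -182.2]), array([18.2, 17.2]), 44.5) 0.0356
top 41 [339. 231.] (array([ 395.9, -270.7]), array([18.6, 19.3]), 42.0) 0.0331
```

View pics/w4.png

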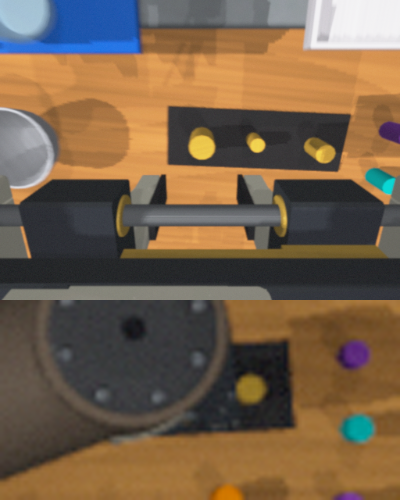

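Brass weights on the mat are 200 g (wrist px 257,185; 27 mm), 50 g (327,184; 16 mm) and 100 g (412,194; 22 mm). The purple, turquoise and orange ones stand off the mat. Taking the 200 g.

play_rows([
  [[0, 0, 0.03, 0], [0, 0, 0.07, 0], [0, 0, 0.105, 0], [0, 0, 0.122, 0], [0, 0, 0.122, 0]],
])

```text
t: 19.95
eef_pos: [0.4236, -0.0453, 0.1856]
ee_rot: [3.141, 0.003, 0.1]
force: [0.5, -0.6, -0.1]
width: 0.0499
```

play_rows([
  [[0, 0, 0, 0], [0, 0, 0, 0], [0, 0, 0, 0], [0, 0, 0, 0]],
], grip=255)

```text
t: 20.45
eef_pos: [0.4238, -0.0455, 0.1874]
ee_rot: [-3.141, -0.002, 0.1]
force: [-0.9, 1.1, 7.8]
width: 0.0277
```

play_rows([
  [[0, 0, -0.02, 0], [0, 0, -0.06, 0], [0, 0, -0.11, 0], [0, 0, -0.15, 0], [0, 0, -0.165, 0]],
])

```text
t: 21.08
eef_pos: [0.4235, -0.0457, 0.3543]
ee_rot: [-3.141, -0.004, 0.1]
force: [0.7, -0.2, -2.1]
width: 0.0275
```

```bash
python3 - <<'E'
from h import *
T=bal(-.06,-LOAD-.02)
plan(('pan',*T,.19,5.75),('down',*T,.121+.026,5.75))
E
```

```text
t 21.07 pos [ 0.4235 -0.0457  0.3543] rot [-3.1406 -0.0042  0.0996] F [ 0.7 -0.2 -2.1] w 0.0275
pan shift [0.1371, 0.1541, 0.0057] turn -0.0 -> [ 0.575 -0.185  0.349] 5.8
down shift [0.0, -0.0, 0.043] turn -0.0 -> [ 0.575 -0.185  0.306] 5.8
```

play_rows([
  [[0.022, 0.025, 0, 0], [0.053, 0.06, 0, 0], [0.088, 0.099, 0, 0], [0.12, 0.135, 0, 0], [0.137, 0.154, 0, 0]],
])

```text
t: 21.7
eef_pos: [0.5761, -0.187, 0.3507]
ee_rot: [-3.141, 0.001, 0.098]
force: [-0.9, 0.7, -1.6]
width: 0.0271
```

play_rows([
  [[0, 0, 0, 0], [0, 0, 0.02, 0], [0, 0, 0.035, 0], [0, 0, 0.044, 0], [0, 0, 0.048, 0]],
])

```text
t: 22.32
eef_pos: [0.5749, -0.185, 0.3033]
ee_rot: [-3.142, 0.001, 0.1]
force: [-1.5, 1.2, 2.6]
width: 0.0277
```

play_rows([
  [[0, 0, 0, 0], [0, 0, 0, 0], [0, 0, 0, 0]],
])

```text
t: 22.7
eef_pos: [0.5752, -0.1853, 0.3041]
ee_rot: [3.141, -0.001, 0.1]
force: [-0.1, -0.3, -2.1]
width: 0.0273
```

play_rows([
  [[0, 0, 0, 0], [0, 0, 0, 0], [0, 0, 0, 0], [0, 0, 0, 0]],
], grip=110)

```text
t: 23.2
eef_pos: [0.5751, -0.1853, 0.3037]
ee_rot: [3.142, -0.0, 0.1]
force: [0.1, -0.1, -1.3]
width: 0.0496
```

play_rows([
  [[0, 0, -0.01, 0], [0, 0, -0.03, 0], [0, 0, -0.06, 0], [0, 0, -0.075, 0], [0, 0, -0.075, 0]],
])

```text
t: 23.82
eef_pos: [0.5753, -0.1853, 0.3799]
ee_rot: [3.141, -0.003, 0.1]
force: [-0.3, -0.2, -1.0]
width: 0.0498
```

```bash
python3 - <<'E'
from h import *
plan(('w100 above',.425,-.183,.15,5.75))
blobs()
E
```

```text
t 23.82 pos [ 0.5753 -0.1853  0.3799] rot [ 3.1413e+00 -2.6000e-03  9.9700e-02] F [-0.3 -0.2 -1. ] w 0.0498
w100 above shift [-0.1495, -0.0172, 0.0706] turn -0.0 -> [ 0.425 -0.183  0.309] 5.8
load floor pct [0.082 0.117 0.605 0.642]
  blob 305 xy in pan [0.019 0.027] ztop 0.172
  blob 90 xy in pan [-0.066  0.032] ztop 0.154
  blob 24 xy in pan [-0.076 -0.002] ztop 0.155
weight floor pct [0.112 0.464 0.624 0.645]
```

play_rows([
  [[-0.025, -0.003, 0, 0], [-0.06, -0.007, 0, 0], [-0.1, -0.011, 0.01, 0], [-0.135, -0.015, 0.045, 0], [-0.15, -0.017, 0.071, 0]],
])

```text
t: 24.5
eef_pos: [0.4214, -0.1832, 0.3057]
ee_rot: [-3.141, 0.002, 0.099]
force: [0.9, 0.1, 0.8]
width: 0.0499
```

```bash
cat >> h.py <<'E'
def pansz():
    "floor heights from both cameras, plane-colour based"
    for c in('top','scene'):
        im,d=cams.grab_frame(c); P=cloud(c,d); h=cv2.cvtColor(im,cv2.COLOR_RGB2HSV); q=P-[*B0,0]; cs,s=np.cos(BY),np.sin(BY)
        x=q[...,0]*cs+q[...,1]*s; y=-q[...,0]*s+q[...,1]*cs; z=P[...,2]
        L=(h[...,0]>100)&(h[...,0]<125)&(h[...,1]>150)&(abs(x)<.095)&(abs(y-LOAD)<.055)&(z>.06)&(z<.14)
        W=(h[...,1]<60)&(h[...,2]>130)&(abs(x)<.095)&(abs(y+LOAD)<.055)&(z>.06)&(z<.14)
        l,w=[np.median(z[m]) if m.sum()>30 else np.nan for m in(L,W)]
        print(c,'load z %.4f weight z %.4f n %d %d beam~%.3f'%(l,w,L.sum(),W.sum(),(w-l)/2/.1246))
    return im
E
python3 - <<'E'
from h import *
st(); pansz(); im,d=cams.grab_frame('wrist'); P=cloud('wrist',d); tops(P,.34,.5,-.3,-.08,.015,.06)
E
```

```text
t 24.5 pos [ 0.4214 -0.1832  0.3057] rot [-3.1407e+00  2.1000e-03  9.8900e-02] F [0.9 0.1 0.8] w 0.0499
top load z 0.0827 weight z 0.1143 n 985 1981 beam~0.127
scene load z 0.0835 weight z 0.1149 n 837 2384 beam~0.126
top 692 [365. 156.] (array([ 458.4, -271.6]), array([21.4, 20.9]), 52.4) 0.0339
top 404 [174. 168.] (array([ 431.3, -108.8]), array([15.8, 16.7]), 49.4) 0.0319
top 616 [260. 178.] (array([ 430.2, -183.9]), array([20.9, 21.3]), 52.5) 0.037
top 556 [352. 219.] (array([ 399.7, -271.9]), array([17.6, 21.1]), 18.2) 0.0337
top 203 [230. 257.] (array([ 349.2, -163. ]), array([ 5., 17.]), 5.9) 0.0304
```

play_rows([
  [[0.003, 0, 0.03, 0], [0.003, 0, 0.07, 0], [0.003, 0, 0.105, 0], [0.003, 0, 0.124, 0], [0.003, 0, 0.124, 0]],
])

```text
t: 25.28
eef_pos: [0.4285, -0.183, 0.183]
ee_rot: [3.141, 0.001, 0.1]
force: [-0.3, 0.3, 0.0]
width: 0.0502
```

play_rows([
  [[0, 0, 0, 0], [0, 0, 0, 0], [0, 0, 0, 0], [0, 0, 0, 0]],
], grip=255)

```text
t: 25.78
eef_pos: [0.4273, -0.183, 0.1841]
ee_rot: [3.141, -0.001, 0.1]
force: [0.3, 0.3, 1.7]
width: 0.0215
```

play_rows([
  [[0, 0, -0.02, 0], [0, 0, -0.06, 0], [0, 0, -0.11, 0], [0, 0, -0.15, 0], [0, 0, -0.165, 0]],
])

```text
t: 26.4
eef_pos: [0.4273, -0.183, 0.3512]
ee_rot: [3.141, -0.004, 0.1]
force: [-0.2, 0.7, -2.2]
width: 0.0218
```

```bash
python3 - <<'E'
from h import *
T=bal(-.012,-LOAD-.028)
plan(('pan',*T,.19,5.75),('down',*T,.095+.023,5.75))
E
```

```text
t 26.4 pos [ 0.4273 -0.183   0.3512] rot [ 3.1411 -0.0041  0.0997] F [-0.2  0.7 -2.2] w 0.0218
pan shift [0.195, 0.0251, 0.003] turn -0.0 -> [ 0.624 -0.189  0.349] 5.8
down shift [0.0, -0.0, 0.072] turn -0.0 -> [ 0.624 -0.189  0.277] 5.8
```

play_rows([
  [[0.03, 0.004, 0, 0], [0.075, 0.01, 0, 0], [0.125, 0.016, 0, 0], [0.17, 0.022, 0, 0], [0.195, 0.025, 0.002, 0]],
])

```text
t: 27.02
eef_pos: [0.6254, -0.1884, 0.3447]
ee_rot: [-3.141, 0.002, 0.1]
force: [0.5, 0.4, -1.4]
width: 0.0215
```

play_rows([
  [[0, 0, 0, 0], [0, 0, 0.03, 0], [0, 0, 0.05, 0], [0, 0, 0.065, 0], [0, 0, 0.072, 0]],
])

```text
t: 27.65
eef_pos: [0.623, -0.1885, 0.2738]
ee_rot: [-3.141, 0.001, 0.099]
force: [-1.7, 0.3, 0.6]
width: 0.0211
```

play_rows([
  [[0, 0, 0, 0], [0, 0, 0, 0], [0, 0, 0, 0], [0, 0, 0, 0]],
])

```text
t: 28.15
eef_pos: [0.6239, -0.1885, 0.2752]
ee_rot: [3.141, -0.001, 0.1]
force: [1.1, 0.2, -0.1]
width: 0.0216
```

play_rows([
  [[0, 0, 0, 0], [0, 0, 0, 0], [0, 0, 0, 0], [0, 0, 0, 0]],
], grip=120)

```text
t: 28.65
eef_pos: [0.6234, -0.1859, 0.2738]
ee_rot: [-3.137, 0.0, 0.099]
force: [-0.8, 16.9, 0.4]
width: 0.0458
```

play_rows([
  [[0, 0, -0.01, 0], [0, 0, -0.03, 0], [0, 0, -0.06, 0], [0, 0, -0.1, 0], [0, 0, -0.11, 0]],
])

```text
t: 29.28
eef_pos: [0.6242, -0.1885, 0.3879]
ee_rot: [3.14, -0.005, 0.1]
force: [-0.3, 0.5, -0.5]
width: 0.0464
```

```bash
python3 - <<'E'
from h import *
plan(('scanner above',.46,-.33,.24,-10))
E
```

```text
t 29.27 pos [ 0.6242 -0.1885  0.3879] rot [ 3.1404 -0.0046  0.1001] F [-0.3  0.5 -0.5] w 0.0464
scanner above shift [-0.1775, 0.1244, -0.0118] turn 15.7 -> [ 0.46  -0.33   0.399] -10
```

```bash
python3 - <<'E'
from h import *
plan(('scanner above',.452,-.375,.24,-10))
E
```

```text
t 29.27 pos [ 0.6242 -0.1885  0.3879] rot [ 3.1404 -0.0046  0.1001] F [-0.3  0.5 -0.5] w 0.0464
scanner above shift [-0.19, 0.1684, -0.0118] turn 15.7 -> [ 0.452 -0.375  0.399] -10
```

play_rows([
  [[-0.03, 0.02, 0, 3], [-0.07, 0.048, 0, 6], [-0.115, 0.08, 0, 10], [-0.155, 0.108, 0, 14], [-0.178, 0.124, -0.012, 15.7]],
], grip=0)

```text
t: 29.9
eef_pos: [0.4566, -0.3305, 0.3956]
ee_rot: [-3.141, 0.002, -0.177]
force: [0.8, 0.2, 0.2]
width: 0.0865
```

```bash
python3 - <<'E'
from h import *
plan(('scanner above',.452,-.375,.24,-10)); im=pansz()
a=im[100:384,120:420]; b,d=cams.grab_frame('wrist'); np.save('wd.npy',d); 
save('s5.png',np.hstack([cv2.resize(a,(400,380)),cv2.resize(b,(400,380))]))
im,P=blobs()
E
```

```text
t 29.9 pos [ 0.4566 -0.3305  0.3956] rot [-3.1409e+00  2.4000e-03 -1.7750e-01] F [0.8 0.2 0.2] w 0.0865
scanner above shift [0.0033, 0.0446, -0.0034] turn -0.2 -> [ 0.452 -0.375  0.399] -10
top load z 0.1015 weight z 0.0956 n 1089 622 beam~-0.024
scene load z 0.1021 weight z 0.0962 n 826 2259 beam~-0.024
load floor pct [0.097 0.101 0.104 0.175]
  blob 452 xy in pan [0.028 0.022] ztop 0.19
  blob 156 xy in pan [-0.069  0.024] ztop 0.172
weight floor pct [0.022 0.095 0.097 0.641]
```

View pics/s5.png

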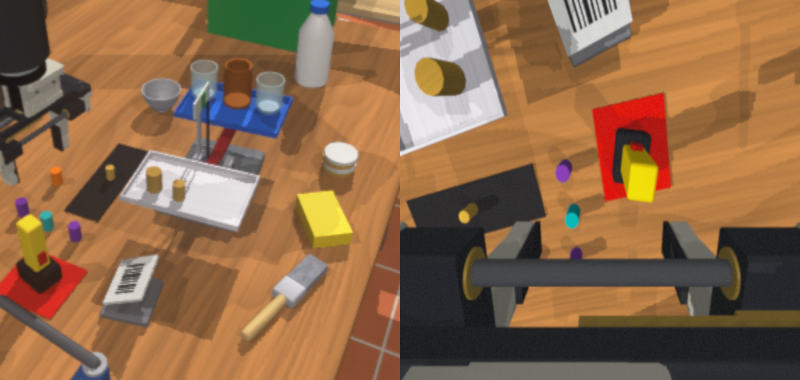

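The beam sits at about -0.024 rad, with three glasses on the load pan and the 200 g and 100 g weights on the other. The scanner stands on its pad at (630,160) in the wrist half. Next I measure the scanner's yaw.

play_rows([
  [[0.002, 0.02, 0, 0], [0.003, 0.045, 0, 0], [0.003, 0.045, 0, 0], [0.003, 0.045, 0, 0]],
])

```text
t: 30.6
eef_pos: [0.4544, -0.3744, 0.3959]
ee_rot: [-3.141, 0.001, -0.174]
force: [-0.2, -0.0, -0.1]
width: 0.0877
```

```bash
python3 - <<'E'
from h import *
st(); im,d=cams.grab_frame('wrist'); P=cloud('wrist',d); x,y,z=[P[...,i] for i in range(3)]; hs=cv2.cvtColor(im,cv2.COLOR_RGB2HSV)
n=(abs(x-.452)<.1)&(abs(y+.38)<.1)
m=n&(z>.125)&(z<.145); print('top',m.sum(),rect(P[m]),np.median(z[m]))
m=n&(z>.03)&(z<.043); print('head',m.sum(),rect(P[m]))
m=n&((hs[...,0]<6)|(hs[...,0]>174))&(hs[...,1]>150)&(z<.012); print('pad',m.sum(),rect(P[m]))
pansz()
E
```

```text
t 30.6 pos [ 0.4544 -0.3744  0.3959] rot [-3.1412e+00  1.1000e-03 -1.7430e-01] F [-0.2 -0.  -0.1] w 0.0877
top 1398 (array([ 455.4, -374.9]), array([30. , 34.1]), 73.9) 0.13313381769493027
head 1051 (array([ 445.3, -338.9]), array([ 73. , 144.5]), 16.8)
pad 5550 (array([ 458.9, -381.4]), array([109. , 118.4]), 90.0)
top load z 0.1015 weight z 0.0958 n 1094 1770 beam~-0.023
scene load z 0.1021 weight z 0.0963 n 824 2259 beam~-0.023
```

```bash
python3 - <<'E'
from h import *
plan(('above',.4554,-.3749,.23,-16.1),('dn',.4554,-.3749,.101,-16.1))
E
```

```text
t 30.75 pos [ 0.4543 -0.374   0.3965] rot [-3.1415e+00  1.0000e-04 -1.7360e-01] F [0.6 1.2 1. ] w 0.0877
above shift [0.0013, 0.0007, 0.0075] turn 6.2 -> [ 0.455 -0.375  0.389] -16.1
dn shift [0.0, -0.0, 0.129] turn -0.0 -> [ 0.455 -0.375  0.26 ] -16.1
```

play_rows([
  [[0.001, 0.001, 0.008, 3], [0.001, 0.001, 0.04, 6.2], [0.001, 0.001, 0.08, 6.2], [0.001, 0.001, 0.12, 6.2], [0.001, 0.001, 0.1365, 6.2]],
])

```text
t: 31.38
eef_pos: [0.4544, -0.3749, 0.2582]
ee_rot: [-3.141, 0.003, -0.282]
force: [-0.0, -0.7, -0.8]
width: 0.0877
```

play_rows([
  [[0, 0, 0, 0], [0, 0, 0, 0], [0, 0, 0, 0], [0, 0, 0, 0], [0, 0, 0, 0]],
], grip=255, newtons=6)

```text
t: 32.0
eef_pos: [0.4549, -0.3756, 0.2607]
ee_rot: [3.142, -0.001, -0.283]
force: [-0.4, -0.5, -0.9]
width: 0.0431
```

play_rows([
  [[-0.004, 0, 0, 0], [-0.0086, 0, -0.0015, 0], [-0.013, 0, -0.0022, 0], [-0.0173, 0, -0.003, 0], [-0.0217, 0, -0.0035, 0]],
])

```text
t: 32.62
eef_pos: [0.4336, -0.3694, 0.2637]
ee_rot: [-3.142, 0.0, -0.283]
force: [-0.2, -0.4, -2.0]
width: 0.0297
```

```bash
cat >> h.py <<'E'
def scan_tilt(c0=(.45,-.38),zr=(.05,.16)):
    "yellow handle: side-face and axis fit from scene camera"
    for c in('scene','top'):
        im,d=cams.grab_frame(c); P=cloud(c,d); h=cv2.cvtColor(im,cv2.COLOR_RGB2HSV)
        m=(h[...,0]>18)&(h[...,0]<34)&(h[...,1]>150)&(h[...,2]>60)&(abs(P[...,0]-c0[0])<.12)&(abs(P[...,1]-c0[1])<.12)&(P[...,2]>zr[0])&(P[...,2]<zr[1])
        q=P[m]
        if len(q)<30: print(c,'few',len(q)); continue
        lo=np.percentile(q[:,2],20); hi=np.percentile(q[:,2],80)
        a=q[q[:,2]<lo].mean(0); b=q[q[:,2]>hi].mean(0); print(c,len(q),'centroid',q.mean(0).round(3),'low->high',(b-a).round(4))
        # local normals of the faces by pixel differences, clustered
        Z=cv2.GaussianBlur(P.astype(np.float32),(5,5),0); gx=np.roll(Z,-2,1)-np.roll(Z,2,1); gy=np.roll(Z,-2,0)-np.roll(Z,2,0)
        n=np.cross(gx,gy); n/=np.linalg.norm(n,axis=-1,keepdims=True)+1e-9; mm=cv2.erode(m.astype(np.uint8),np.ones((5,5)))>0
        if mm.sum()>20:
            v=n[mm].astype(np.float32); _,lab,cen=cv2.kmeans(v,2,None,(3,50,1e-4),5,0)
            for i in range(2): w=np.median(v[lab[:,0]==i],0); w/=np.linalg.norm(w); print('   face',(lab==i).sum(),w.round(3))
    return im
E
python3 - <<'E'
from h import *
st(); scan_tilt(); im,d=cams.grab_frame('scene'); save('s6.png',cv2.resize(im[230:350,80:240],(800,600),interpolation=cv2.INTER_CUBIC))
E
```

```text
t 32.62 pos [ 0.4336 -0.3694  0.2637] rot [-3.1415e+00  1.0000e-04 -2.8260e-01] F [-0.2 -0.4 -2. ] w 0.0297
scene 447 centroid [ 0.452 -0.379  0.102] low->high [0.0048 0.0085 0.0745]
   face 150 [-0.969  0.246 -0.011]
   face 52 [-0.389  0.921 -0.01 ]
top few 0
```

View pics/s6.png

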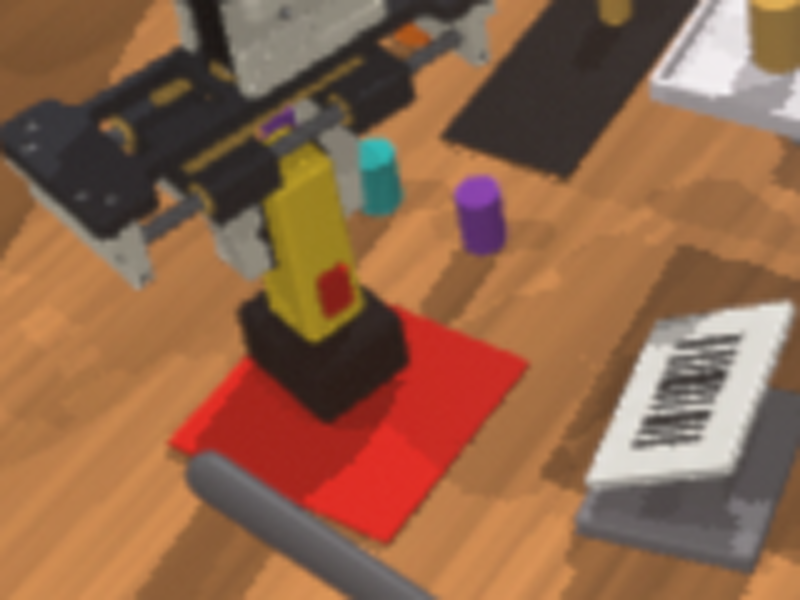

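The fingers had not fully closed when I moved, so the scanner (300,270 in the crop) is still upright and gripped at its edge. I'll reopen, return and grip again with more time.

play_rows([
  [[0, 0, 0, 0], [0, 0, 0, 0], [0, 0, 0, 0]],
], grip=130)

```text
t: 33.15
eef_pos: [0.4342, -0.3695, 0.2637]
ee_rot: [3.142, -0.0, -0.283]
force: [0.7, 0.1, -0.2]
width: 0.0423
```

play_rows([
  [[0.01, 0, 0, 0], [0.0217, 0, 0.0035, 0], [0.0217, 0, 0.0035, 0], [0.0217, 0, 0.0035, 0]],
])

```text
t: 33.65
eef_pos: [0.4548, -0.3755, 0.2597]
ee_rot: [-3.141, 0.001, -0.283]
force: [0.7, 0.5, 0.3]
width: 0.0428
```

```bash
python3 - <<'E'
from h import *
st(); scan_tilt()
im,d=cams.grab_frame('wrist'); P=cloud('wrist',d); x,y,z=[P[...,i] for i in range(3)]
m=(abs(x-.452)<.06)&(abs(y+.38)<.06)&(z>.12)&(z<.145); print('top',m.sum(),rect(P[m]) if m.sum()>10 else '')
m=(abs(x-.452)<.06)&(abs(y+.38)<.06)&(z>.03)&(z<.045); print('head',m.sum(),rect(P[m]) if m.sum()>10 else '')
E
```

```text
t 33.65 pos [ 0.4548 -0.3755  0.2597] rot [-3.1414e+00  9.0000e-04 -2.8270e-01] F [0.7 0.5 0.3] w 0.0428
scene 284 centroid [ 0.455 -0.377  0.097] low->high [-0.0004  0.0097  0.068 ]
   face 21 [-0.984 -0.153  0.096]
   face 46 [-0.96   0.279  0.022]
top 51 centroid [ 0.426 -0.363  0.102] low->high [ 0.0009 -0.0026  0.0715]
top 3325 (array([ 454.3, -375.2]), array([67.1, 24.9]), 73.5)
head 2602 (array([ 442.6, -371.5]), array([50. , 57.1]), 73.7)
```

```bash
python3 - <<'E'
from h import *
im,d=cams.grab_frame('wrist'); P=cloud('wrist',d); x,y,z=[P[...,i] for i in range(3)]; h=cv2.cvtColor(im,cv2.COLOR_RGB2HSV)
m=(h[...,0]>20)&(h[...,0]<34)&(h[...,1]>130)&(abs(x-.452)<.08)&(abs(y+.38)<.06)&(z>.04); print(m.sum(),np.percentile(z[m],[5,50,95]).round(3)); t=m&(z>.12); print('ytop',t.sum(),rect(P[t]) if t.sum()>9 else '')
k=(h[...,2]<70)&(abs(x-.452)<.06)&(abs(y+.38)<.06)&(z>.03)&(z<.045); print('head',k.sum(),rect(P[k]))
save('w7.png',im)
E
```

```text
8031 [0.073 0.134 0.176]
ytop 6029 (array([ 477.8, -383.2]), array([79.4, 75.1]), 28.2)
head 2248 (array([ 442.9, -371.9]), array([47.6, 56.5]), 73.5)
```

View pics/w7.png

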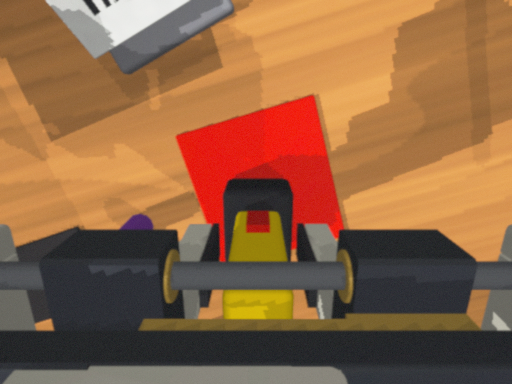

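The scanner slid about 15 mm towards the robot but is upright, between the fingers and still on the pad. I'll regrip at its centre with a light grip and tip it while pressing down slightly.

play_rows([
  [[-0.008, 0, 0, 0], [-0.0145, 0, 0, 0], [-0.0145, 0, 0, 0]],
])

```text
t: 34.22
eef_pos: [0.4402, -0.3713, 0.2604]
ee_rot: [-3.142, -0.0, -0.283]
force: [-0.7, -1.0, 0.2]
width: 0.043
```

play_rows([
  [[0, 0, 0, 0], [0, 0, 0, 0], [0, 0, 0, 0], [0, 0, 0, 0], [0, 0, 0, 0]],
], grip=255, newtons=3)

```text
t: 34.85
eef_pos: [0.441, -0.3716, 0.2602]
ee_rot: [3.142, -0.0, -0.282]
force: [-0.3, -0.1, 1.3]
width: 0.0301
```

play_rows([
  [[0, 0, 0, 0], [0, 0, 0, 0], [0, 0, 0, 0], [0, 0, 0, 0], [0, 0, 0, 0]],
])

```text
t: 35.48
eef_pos: [0.441, -0.3715, 0.2602]
ee_rot: [3.142, -0.0, -0.283]
force: [1.3, 0.6, 1.0]
width: 0.03
```

play_rows([
  [[-0.003, 0, 0.0015, 0], [-0.0065, 0, 0.001, 0], [-0.01, 0, 0, 0], [-0.0135, 0, -0.001, 0], [-0.0173, 0, -0.002, 0]],
])

```text
t: 36.1
eef_pos: [0.4235, -0.3664, 0.2616]
ee_rot: [-3.141, 0.002, -0.283]
force: [0.3, 0.8, -1.4]
width: 0.0301
```

```bash
python3 - <<'E'
from h import *
st(); scan_tilt((.44,-.37))
E
```

```text
t 36.1 pos [ 0.4235 -0.3664  0.2616] rot [-3.1412e+00  1.7000e-03 -2.8300e-01] F [ 0.3  0.8 -1.4] w 0.0301
scene 428 centroid [ 0.438 -0.373  0.099] low->high [-0.003   0.0129  0.0747]
   face 131 [-0.96   0.271 -0.075]
   face 32 [-0.249  0.967 -0.047]
top few 0
```

play_rows([
  [[0, 0, 0.002, 0], [-0.003, 0, 0.0025, 0], [-0.006, 0, 0.0025, 0], [-0.009, 0, 0.002, 0], [-0.012, 0, 0.002, 0]],
])

```text
t: 36.83
eef_pos: [0.4126, -0.3633, 0.2604]
ee_rot: [3.141, -0.0, -0.283]
force: [1.2, -0.3, 2.0]
width: 0.0299
```

```bash
python3 - <<'E'
from h import *
st(); scan_tilt((.44,-.37))
im,d=cams.grab_frame('scene'); save('s8.png',cv2.resize(im[230:350,80:240],(640,480),interpolation=cv2.INTER_CUBIC))
E
```

```text
t 36.83 pos [ 0.4126 -0.3633  0.2604] rot [ 3.1415e+00 -3.0000e-04 -2.8250e-01] F [ 1.2 -0.3  2. ] w 0.0299
scene 454 centroid [ 0.43  -0.371  0.098] low->high [-0.011   0.0129  0.0739]
   face 127 [-0.955  0.241 -0.172]
   face 29 [-0.607  0.778 -0.161]
top few 0
```

View pics/s8.png

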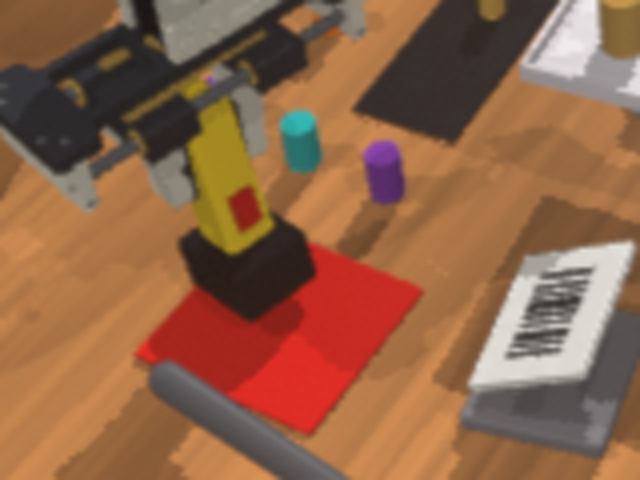

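The scanner is leaning about 10° towards the robot, its foot edge on the pad near (250,310). Pressing down works, so I continue.

play_rows([
  [[-0.003, 0, 0, 0], [-0.006, 0, 0, 0], [-0.009, 0, 0.0005, 0], [-0.012, 0, 0.001, 0], [-0.015, 0, 0.001, 0]],
])

```text
t: 37.6
eef_pos: [0.398, -0.3591, 0.259]
ee_rot: [-3.142, 0.0, -0.283]
force: [1.1, -0.3, -0.6]
width: 0.0301
```

play_rows([
  [[-0.002, 0, 0, 0], [-0.005, 0, 0, 0], [-0.008, 0, 0.0005, 0], [-0.008, 0, 0.0005, 0]],
])

```text
t: 38.1
eef_pos: [0.3903, -0.3568, 0.2586]
ee_rot: [-3.141, 0.001, -0.283]
force: [0.4, 0.1, -1.1]
width: 0.0302
```

```bash
python3 - <<'E'
from h import *
st(); scan_tilt((.42,-.37))
E
```

```text
t 38.1 pos [ 0.3903 -0.3568  0.2586] rot [-3.1415e+00  6.0000e-04 -2.8270e-01] F [ 0.4  0.1 -1.1] w 0.0302
scene 493 centroid [ 0.412 -0.366  0.096] low->high [-0.0233  0.0141  0.0698]
   face 87 [-0.92   0.184 -0.346]
   face 46 [-0.35   0.924 -0.153]
top few 0
```

play_rows([
  [[-0.002, 0, 0, 0], [-0.004, 0, 0, 0], [-0.004, 0, 0, 0]],
])

```text
t: 38.58
eef_pos: [0.3866, -0.3557, 0.2586]
ee_rot: [-3.141, 0.0, -0.283]
force: [-0.1, -0.3, -0.6]
width: 0.0301
```

play_rows([
  [[0, 0, 0, 0], [0, 0, 0, 0], [0, 0, 0, 0], [0, 0, 0, 0]],
], newtons=40, grip=255)

```text
t: 39.08
eef_pos: [0.3867, -0.3558, 0.2586]
ee_rot: [-3.142, 0.0, -0.283]
force: [-0.6, 0.5, -0.7]
width: 0.0298
```

play_rows([
  [[0, 0, -0.015, 0], [0, 0, -0.04, 0], [0, 0, -0.07, 0], [0, 0, -0.1, 0], [0, 0, -0.12, 0]],
])

```text
t: 39.7
eef_pos: [0.3869, -0.3559, 0.3814]
ee_rot: [3.141, -0.003, -0.282]
force: [0.0, -0.2, -2.4]
width: 0.0298
```

```bash
cat >> h.py <<'E'
def head(c='scene',c0=(.42,-.37),r=.09,z0=.02,z1=.25,tag=None):
    im,d=cams.grab_frame(c); P=cloud(c,d); h=cv2.cvtColor(im,cv2.COLOR_RGB2HSV)
    b=(abs(P[...,0]-c0[0])<r)&(abs(P[...,1]-c0[1])<r)&(P[...,2]>z0)&(P[...,2]<z1)
    Y=b&(h[...,0]>18)&(h[...,0]<34)&(h[...,1]>150); K=b&(h[...,2]<60)
    for n,m in(('yellow',Y),('black',K)):
        if m.sum()>5: print(c,n,m.sum(),'mean',P[m].mean(0).round(3),'min',np.percentile(P[m],2,axis=0).round(3),'max',np.percentile(P[m],98,axis=0).round(3))
    if tag: save(tag,im)
    return im,P,Y,K
E
python3 - <<'E'
from h import *
s=st(); c=(s['eef_pos'][0]+.02,s['eef_pos'][1]); scan_tilt(c,(.1,.3)); im,P,Y,K=head('scene',c,.1,.08,.21); save('s9.png',cv2.resize(im[180:340,40:250],(640,488),interpolation=cv2.INTER_CUBIC)); pansz()
E
```

```text
t 39.7 pos [ 0.3869 -0.3559  0.3814] rot [ 3.1411e+00 -2.8000e-03 -2.8250e-01] F [ 0.  -0.2 -2.4] w 0.0298
scene 626 centroid [ 0.409 -0.367  0.219] low->high [-0.0208  0.007   0.08  ]
   face 143 [-0.895  0.236 -0.379]
   face 96 [-0.022  0.991 -0.128]
top few 1
scene yellow 220 mean [ 0.417 -0.372  0.191] min [ 0.394 -0.381  0.174] max [ 0.431 -0.352  0.209]
scene black 513 mean [ 0.436 -0.379  0.168] min [ 0.396 -0.396  0.148] max [ 0.456 -0.353  0.181]
top load z 0.1017 weight z 0.0957 n 1080 1674 beam~-0.024
scene load z 0.1021 weight z 0.0962 n 818 2264 beam~-0.024
```

View pics/s9.png

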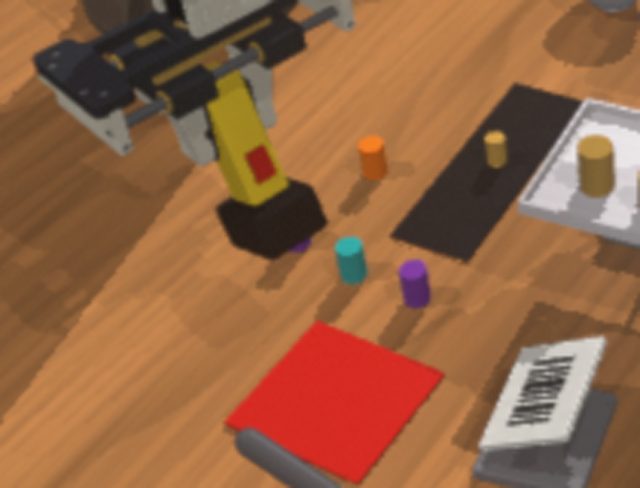

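```bash
python3 - <<'E'
from h import *
s=st(); p=np.array(s['eef_pos']); g=p-[0,0,.159]; th=np.radians(22.2); w=s['ee_rot'][2]
f=np.array([np.cos(w),np.sin(w),0]); a=-np.sin(th)*f+np.cos(th)*np.array([0,0,1]); xs=np.cos(th)*f+np.sin(th)*np.array([0,0,1]); ys=np.cross(a,xs)
for c in('scene','wrist'):
    im,d=cams.grab_frame(c); P=cloud(c,d); h=cv2.cvtColor(im,cv2.COLOR_RGB2HSV); q=P-g; A,X,Yy=q@a,q@xs,q@ys
    b=(abs(X)<.05)&(abs(Yy)<.04)&(A>-.13)&(A<.05)
    Y=b&(h[...,0]>18)&(h[...,0]<34)&(h[...,1]>150); K=b&(h[...,2]<90)&(h[...,1]<140)&(A<-.03)
    for n,m in(('yellow',Y),('black',K)):
        if m.sum()>5: print(c,n,m.sum(),*['%s %s'%(k,np.percentile(v[m],[1,5,50,95,99]).round(4)) for k,v in(('A',A),('X',X),('Y',Yy))])
    # +x handle face tilt fit
    m=Y&(abs(Yy)<.01)&(X>.005)&(A<.0)
    if m.sum()>20:
        r=np.polyfit(A[m],X[m],1); print('  face slope deg',np.degrees(np.arctan(r[0])),'X at A=-.04',np.polyval(r,-.04))
E
```

```text
t 39.95 pos [ 0.3865 -0.3556  0.3782] rot [-3.1411e+00  5.0000e-04 -2.8280e-01] F [ 0.2  0.5 -2.6] w 0.0301
scene yellow 584 A [-0.0581 -0.0542 -0.0113  0.0272  0.0362] X [-0.0042  0.0029  0.0223  0.0255  0.0268] Y [-0.0153 -0.0148 -0.0044  0.0127  0.0145]
scene black 538 A [-0.0912 -0.0884 -0.0706 -0.0582 -0.0574] X [-0.0151 -0.0087  0.0339  0.0377  0.0388] Y [-0.0252 -0.0249 -0.0101  0.0192  0.0222]
  face slope deg 1.5039918864686446 X at A=-.04 0.022303883877959698
wrist yellow 7438 A [-0.058  -0.0487  0.0073  0.036   0.0364] X [0.0058 0.0099 0.0209 0.0223 0.0227] Y [-0.0155 -0.0131  0.0001  0.0137  0.0152]
wrist black 4206 A [-0.0868 -0.0833 -0.0604 -0.0586 -0.0582] X [-0.0181 -0.0058  0.0295  0.0343  0.0346] Y [-0.0232 -0.0217  0.0001  0.0225  0.0239]
  face slope deg 1.3935139694918879 X at A=-.04 0.020595940041976107
```

```bash
python3 - <<'E'
from h import *
plan(('label',.557,-.3564,.1947,11.6))
E
```

```text
t 40.05 pos [ 0.3865 -0.3556  0.3777] rot [-3.1412e+00  1.7000e-03 -2.8270e-01] F [-0.4 -0.2 -1.3] w 0.0298
label shift [0.164, -0.0468, 0.0237] turn -27.8 -> [ 0.557 -0.356  0.354] 11.6
```

play_rows([
  [[0.02, -0.006, 0, -4], [0.055, -0.016, 0, -10], [0.095, -0.027, 0, -16], [0.13, -0.037, 0, -22], [0.15, -0.043, 0.01, -26]],
])

```text
t: 40.67
eef_pos: [0.5447, -0.3563, 0.3676]
ee_rot: [-3.142, 0.001, 0.175]
force: [-0.1, 0.0, -2.5]
width: 0.0298
```

play_rows([
  [[0.007, 0.003, 0.006, -1], [0.0145, 0.003, 0.014, -1.8], [0.0145, 0.003, 0.014, -1.8], [0.0145, 0.003, 0.014, -1.8]],
])

```text
t: 41.18
eef_pos: [0.5572, -0.3569, 0.3551]
ee_rot: [3.141, -0.0, 0.202]
force: [0.1, -0.4, -1.2]
width: 0.0296
```

```bash
cat > chk.py <<'E'
from h import *
s=st(); p=np.array(s['eef_pos']); g=p-[0,0,.159]; th=np.radians(20.8); w=s['ee_rot'][2]
f=np.array([np.cos(w),np.sin(w),0]); a=-np.sin(th)*f+np.cos(th)*np.array([0,0,1]); xs=np.cos(th)*f+np.sin(th)*np.array([0,0,1]); ys=np.cross(a,xs)
for c in('scene','wrist'):
    im,d=cams.grab_frame(c); P=cloud(c,d); h=cv2.cvtColor(im,cv2.COLOR_RGB2HSV); q=P-g; A,X,Yy=q@a,q@xs,q@ys
    b=(abs(X)<.05)&(abs(Yy)<.04)&(A>-.13)&(A<.05)
    Y=b&(h[...,0]>18)&(h[...,0]<34)&(h[...,1]>150)
    print(c,'yellow Amin',np.percentile(A[Y],1).round(4),'Y',np.percentile(Yy[Y],[1,99]).round(4))
    m=Y&(abs(Yy)<.01)&(X>.005)&(A<.0)
    if m.sum()>20:
        r=np.polyfit(A[m],X[m],1); print('  face slope deg',np.degrees(np.arctan(r[0])),'X at A=-.04',np.polyval(r,-.04))
    if c=='scene': save('s10.png',cv2.resize(im[180:340,130:340],(640,488),interpolation=cv2.INTER_CUBIC))
    # label plane seen now
    m=(h[...,1]<60)&(h[...,2]>110)&(abs(P[...,0]-.62)<.06)&(abs(P[...,1]+.345)<.07)&(P[...,2]>.03)&(P[...,2]<.085); q=P[m]
    if len(q)>50:
        cc=q.mean(0); n=np.linalg.svd(q-cc)[2][2]; n*=np.sign(n[2]); print('  label',len(q),cc.round(4),n.round(3),rect(q))
L=np.array([.6178,-.3437,.055]); t=np.radians(25);y=np.radians(11.6); n=np.array([-np.sin(t)*np.cos(y),-np.sin(t)*np.sin(y),np.cos(t)]); lx=np.array([np.cos(t)*np.cos(y),np.cos(t)*np.sin(y),np.sin(t)]); ly=np.cross(n,lx)
W=g+.004*xs-.093*a-L; print('window in label',(W@lx).round(4),(W@ly).round(4),(W@n).round(4),'angle',np.degrees(np.arccos(a@n)).round(1)); pansz()
E
python3 chk.py
```

```text
t 41.17 pos [ 0.5572 -0.3569  0.3551] rot [ 3.1414e+00 -2.0000e-04  2.0200e-01] F [ 0.1 -0.4 -1.2] w 0.0296
scene yellow Amin -0.058 Y [-0.0169  0.0129]
  face slope deg 0.1679880061731251 X at A=-.04 0.0232503353816676
  label 839 [ 0.6219 -0.3509  0.0562] [-0.406 -0.09   0.909] (array([ 619.1, -346.9]), array([65.8, 91.3]), 11.2)
wrist yellow Amin -0.0581 Y [-0.0158  0.0151]
  face slope deg -0.010248442478034627 X at A=-.04 0.02236815238918875
  label 4420 [ 0.6308 -0.343   0.061 ] [-0.409 -0.084  0.909] (array([ 617.7, -345.1]), array([65. , 90.3]), 11.5)
window in label 0.0006 -0.0008 0.061 angle 4.2
top load z 0.1016 weight z 0.0956 n 1091 1002 beam~-0.024
scene load z 0.1020 weight z 0.0962 n 819 2264 beam~-0.024
```

View pics/s10.png

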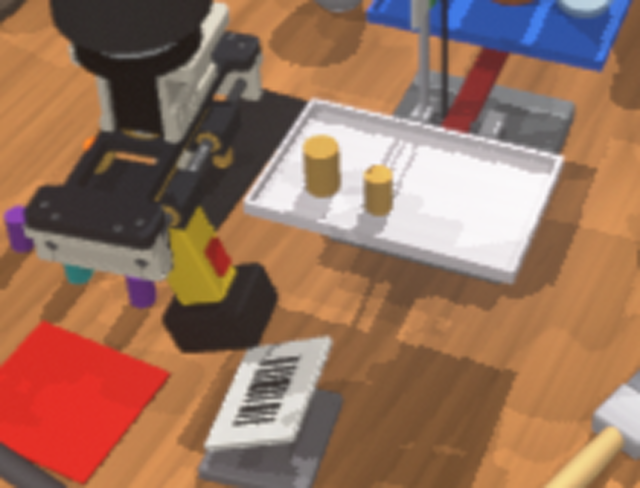

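Window at (0.6, -0.8, 61) mm in the label frame, 4° off square, with the beam at -0.024. Holding.

play_rows([
  [[0, 0, 0, 0], [0, 0, 0, 0], [0, 0, 0, 0], [0, 0, 0, 0], [0, 0, 0, 0]],
])

```text
t: 42.0
eef_pos: [0.5577, -0.3568, 0.3546]
ee_rot: [-3.142, 0.0, 0.203]
force: [0.8, -0.2, -2.1]
width: 0.03
```

play_rows([
  [[0, 0, 0, 0], [0, 0, 0, 0], [0, 0, 0, 0], [0, 0, 0, 0], [0, 0, 0, 0]],
])

```text
t: 42.62
eef_pos: [0.5577, -0.3568, 0.3547]
ee_rot: [-3.142, 0.0, 0.203]
force: [0.3, 0.0, -2.2]
width: 0.0294
```

play_rows([
  [[0, 0, 0, 0], [0, 0, 0, 0], [0, 0, 0, 0], [0, 0, 0, 0], [0, 0, 0, 0]],
])

```text
t: 43.25
eef_pos: [0.5577, -0.3568, 0.3547]
ee_rot: [3.142, 0.0, 0.203]
force: [0.2, 0.2, -1.5]
width: 0.0297
```

play_rows([
  [[0, 0, 0, 0], [0, 0, 0, 0], [0, 0, 0, 0], [0, 0, 0, 0], [0, 0, 0, 0]],
])

```text
t: 43.88
eef_pos: [0.5577, -0.3568, 0.3547]
ee_rot: [3.142, -0.0, 0.203]
force: [0.1, 0.6, -2.3]
width: 0.0298
```

```bash
python3 - <<'E'
from h import *
plan(('pad',.423,-.3884,.15,11.6),('down',.423,-.3884,.1005,11.6))
E
```

```text
t 43.88 pos [ 0.5577 -0.3568  0.3547] rot [ 3.1416e+00 -1.0000e-04  2.0260e-01] F [ 0.1  0.6 -2.3] w 0.0298
pad shift [-0.1383, 0.0038, 0.0457] turn 0.0 -> [ 0.423 -0.388  0.309] 11.6
down shift [0.0, -0.0, 0.0495] turn -0.0 -> [ 0.423 -0.388  0.26 ] 11.6
```

play_rows([
  [[-0.02, 0, 0, 0], [-0.055, 0.001, 0, 0], [-0.095, 0.003, 0.01, 0], [-0.125, 0.004, 0.035, 0], [-0.138, 0.004, 0.046, 0]],
])

```text
t: 44.5
eef_pos: [0.4207, -0.3886, 0.3078]
ee_rot: [-3.14, 0.001, 0.201]
force: [0.1, 0.2, -1.5]
width: 0.0301
```

play_rows([
  [[0, 0, 0.01, 0], [0, 0, 0.025, 0], [0, 0, 0.038, 0], [0, 0, 0.046, 0], [0, 0, 0.05, 0]],
])

```text
t: 45.12
eef_pos: [0.4236, -0.3884, 0.2583]
ee_rot: [-3.141, 0.001, 0.203]
force: [-4.4, 7.0, 22.2]
width: 0.0299
```

play_rows([
  [[0, 0, 0, 0], [0, 0, 0, 0], [0, 0, 0, 0], [0, 0, 0, 0]],
], grip=255, newtons=3)

```text
t: 45.62
eef_pos: [0.4233, -0.3886, 0.2588]
ee_rot: [3.141, -0.0, 0.203]
force: [-0.5, 0.5, -2.1]
width: 0.03
```

play_rows([
  [[0.003, 0, 0.001, 0], [0.0065, 0, 0.0015, 0], [0.01, 0, 0.0015, 0], [0.014, 0, 0.002, 0], [0.0186, 0, 0.0027, 0]],
])

```text
t: 46.25
eef_pos: [0.4419, -0.3847, 0.2559]
ee_rot: [3.141, -0.0, 0.203]
force: [0.6, 0.7, 1.4]
width: 0.0301
```

play_rows([
  [[0.004, 0, 0.001, 0], [0.0085, 0, 0.002, 0], [0.0125, 0, 0.0033, 0], [0.0167, 0, 0.0047, 0], [0.0167, 0, 0.0047, 0]],
])

```text
t: 46.88
eef_pos: [0.458, -0.3814, 0.251]
ee_rot: [-3.141, 0.0, 0.203]
force: [-0.2, -0.7, -0.1]
width: 0.0299
```

```bash
python3 - <<'E'
from h import *
st(); scan_tilt((.45,-.38))
im,d=cams.grab_frame('scene'); save('s11.png',cv2.resize(im[230:350,80:240],(640,480),interpolation=cv2.INTER_CUBIC))
E
```

```text
t 46.88 pos [ 0.458  -0.3814  0.251 ] rot [-3.1415e+00  2.0000e-04  2.0270e-01] F [-0.2 -0.7 -0.1] w 0.0299
scene 207 centroid [ 0.478 -0.387  0.084] low->high [0.0069 0.0125 0.0594]
   face 37 [-0.847  0.531  0.031]
   face 8 [ 0.564  0.818 -0.11 ]
top few 0
```

View pics/s11.png

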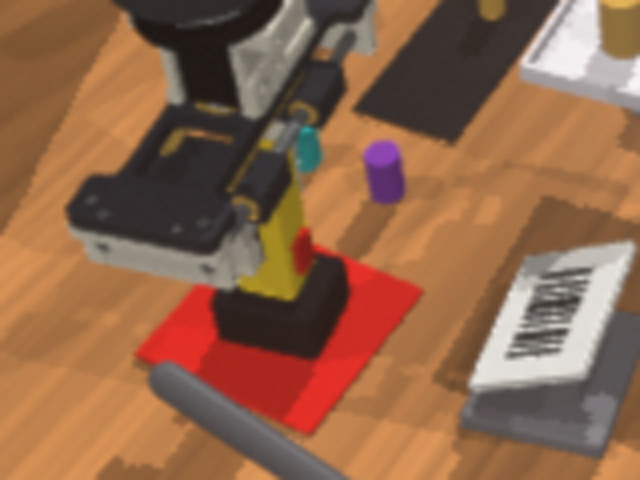

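The scanner is standing nearly upright in the middle of the pad. Release, retreat and check.

play_rows([
  [[0, 0, 0, 0], [0, 0, 0, 0], [0, 0, 0, 0], [0, 0, 0, 0], [0, 0, 0, 0]],
], grip=60)

```text
t: 47.65
eef_pos: [0.4579, -0.3814, 0.2513]
ee_rot: [-3.142, -0.0, 0.203]
force: [-0.2, 0.3, 0.7]
width: 0.0666
```

play_rows([
  [[0, 0, -0.01, 0], [0, 0, -0.04, 0], [0, 0, -0.08, 0], [0, 0, -0.12, 0], [0, 0, -0.15, 0]],
])

```text
t: 48.28
eef_pos: [0.4578, -0.3814, 0.4041]
ee_rot: [3.14, -0.002, 0.203]
force: [1.0, -0.2, -0.5]
width: 0.0671
```

play_rows([
  [[0, 0, 0, 0], [0, 0, 0, 0], [0, 0, 0, 0], [0, 0, 0, 0]],
])

```text
t: 48.78
eef_pos: [0.4578, -0.3814, 0.4004]
ee_rot: [-3.141, 0.001, 0.203]
force: [-0.5, -0.2, 0.2]
width: 0.067
```

```bash
python3 - <<'E'
from h import *
st(); im,d=cams.grab_frame('wrist'); P=cloud('wrist',d); x,y,z=[P[...,i] for i in range(3)]; h=cv2.cvtColor(im,cv2.COLOR_RGB2HSV)
n=(abs(x-.455)<.08)&(abs(y+.38)<.08)
m=n&(z>.12)&(z<.145); print('top',m.sum(),rect(P[m]),np.percentile(z[m],[5,50,95]).round(4))
m=n&(h[...,2]<70)&(z>.03)&(z<.045); print('head',m.sum(),rect(P[m]))
m=n&((h[...,0]<6)|(h[...,0]>174))&(h[...,1]>150)&(z<.012); print('pad',m.sum(),rect(P[m]))
im=pansz(); scan_tilt((.46,-.38)); save('s12.png',cv2.resize(im,(800,600))); blobs()
for c in('top','scene'):
    cams.grab_frame(c)
    for q in('milk_bottle','cap_catcher'): print(c,q,[np.round(r['xyz'],3) for r in finder.find_in(c,q)[:1]])
E
```

```text
t 48.77 pos [ 0.4578 -0.3814  0.4004] rot [-3.1407e+00  1.3000e-03  2.0260e-01] F [-0.5 -0.2  0.2] w 0.067
top 1419 (array([ 461.6, -380. ]), array([34. , 30.1]), 11.5) [0.1285 0.133  0.1342]
head 781 (array([ 464.4, -379.5]), array([56.2, 47.3]), 11.0)
pad 5172 (array([ 459.1, -381.6]), array([109.8, 118.4]), 89.9)
top load z 0.1017 weight z 0.0956 n 1090 1860 beam~-0.024
scene load z 0.1024 weight z 0.0961 n 821 2273 beam~-0.025
scene 649 centroid [ 0.469 -0.388  0.105] low->high [-0.0048  0.0121  0.0691]
   face 132 [-0.134 -0.05  -0.99 ]
   face 229 [-0.199  0.98  -0.024]
top few 0
load floor pct [0.096 0.102 0.104 0.176]
  blob 454 xy in pan [0.028 0.023] ztop 0.19
  blob 159 xy in pan [-0.07   0.024] ztop 0.173
weight floor pct [0.09  0.095 0.097 0.649]
  blob 46 xy in pan [0.017 0.018] ztop 0.131
  blob 79 xy in pan [-0.061 -0.018] ztop 0.138
top milk_bottle [array([0.662, 0.4  , 0.141])]
top cap_catcher [array([0.406, 0.159, 0.02 ])]
scene milk_bottle [array([0.683, 0.382, 0.102])]
scene cap_catcher [array([0.398, 0.166, 0.027])]
```

View pics/s12.png

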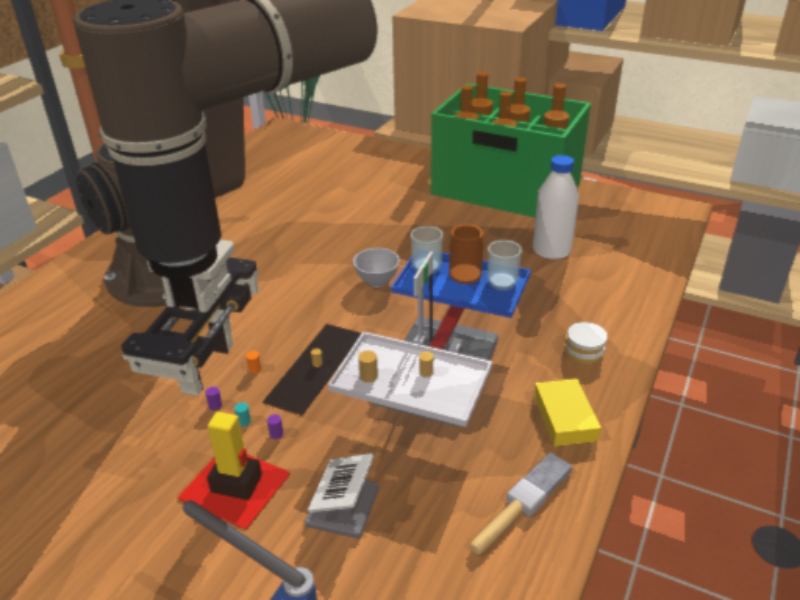

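The scanner (230,455) is upright on its pad, and the three glasses (427–505,255) and two weights (368,366 and 427,364) are on the pans. The 100 g weight has been knocked a few centimetres but is still inside the pan. The bottle and catcher have not moved, so I'm handing in.

```bash
python3 -c "
from station import job_done; print(job_done())"
```

```text
the job is handed in; nothing more can be done
None
```

I handed the job in at about 49 s of the 210 s allowed, and every end condition I could check was met. `job_done()` gives no verdict, so I can't confirm the result was accepted.

- **Glass and weights:** The amber jar and both clear pots stand on the load pan; there was no green jar. The 200 g and 100 g weights are on the bare pan, and the beam rests at about -0.024 rad (limit ±0.05).
- **Scan:** I held the scanner for over 2.5 s. Its window was 61 mm from the label, within 1 mm of the middle and about 4° off square. The beam read -0.024 rad just before the hold and again after it.
- **Scanner return:** The scanner stands upright on its pad, about 3 mm from the middle.
- **Milk bottle and cap catcher:** Both are where they were, to within a few millimetres of camera error.

Four things did not go smoothly:
- **Tilting the scanner:** The gripper could only turn about the vertical, so I tipped the scanner to match the label by levering it on its pad's surface. My first grip closed too late and slid the scanner about 15 mm, so I gripped it again.
- **Opening after the 100 g weight:** As the fingers opened I read a brief sideways force of about 17 N, probably a finger touching the pan wall.
- **Placing jars and scanner:** There were brief upward readings of 14–25 N when setting down two glasses and the scanner.
- **100 g weight moved:** At the end it stood about 5 cm from where I put it, still well inside the pan. The beam reading did not change.

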